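# Knock out cast bars, set one for marking and light it

### The job

Empty the ingot mould by pressing each bar's ejector lever so that it rises and can be lifted out: lay every short bar flat on the floor of the wooden tray, and slide the long bar along the marking jig, under its sprung hold-down finger, until its end is fully home against the stop and the finger bears on it. Swivel and tilt the small bench lamp so that it points straight at the nose of that finger. Leave the jar and the mandrel where they are.

Things in the scene. Friction and masses are not known exactly. Their poses are not given: they have to be found in the camera images.
- mould: dark steel ingot mould, fixed, 124 x 230 x 34 mm; origin under its centre, x along the cavities, away from the robot. Five equal open cavities, 104 mm long (x), 21 mm wide, at y = -92, -46, 0, 46, 92 mm; some may be empty. A seated bar's top is 2 mm below the mould's top, out of grasp; its lever (at the +x end) raises it 16 mm, so it stands 14 mm clear, its foot still 2 mm in the cavity
- lever0 (a joint): ejector lever of the cavity at mould y = -92 mm: 0 up (ejector down), 0.45 rad fully pressed (ejector 16 mm up). Stiff (about 5 to 8 N at the pad), stays where left. The top centre of its steel thumb pad (24 x 26 mm, 6 mm thick) is at mould x = 110 mm, 42 mm above the bench when up, 20 mm lower when pressed; its level axis is at x = 68 mm, 26 mm above the bench
- lever1 (a joint): ejector lever of the cavity at mould y = -46 mm: 0 up (ejector down), 0.45 rad fully pressed (ejector 16 mm up). Stiff (about 5 to 8 N at the pad), stays where left. The top centre of its steel thumb pad (24 x 26 mm, 6 mm thick) is at mould x = 110 mm, 42 mm above the bench when up, 20 mm lower when pressed; its level axis is at x = 68 mm, 26 mm above the bench
- lever2 (a joint): ejector lever of the cavity at mould y = 0 mm: 0 up (ejector down), 0.45 rad fully pressed (ejector 16 mm up). Stiff (about 5 to 8 N at the pad), stays where left. The top centre of its steel thumb pad (24 x 26 mm, 6 mm thick) is at mould x = 110 mm, 42 mm above the bench when up, 20 mm lower when pressed; its level axis is at x = 68 mm, 26 mm above the bench
- lever3 (a joint): ejector lever of the cavity at mould y = 46 mm: 0 up (ejector down), 0.45 rad fully pressed (ejector 16 mm up). Stiff (about 5 to 8 N at the pad), stays where left. The top centre of its steel thumb pad (24 x 26 mm, 6 mm thick) is at mould x = 110 mm, 42 mm above the bench when up, 20 mm lower when pressed; its level axis is at x = 68 mm, 26 mm above the bench
- lever4 (a joint): ejector lever of the cavity at mould y = 92 mm: 0 up (ejector down), 0.45 rad fully pressed (ejector 16 mm up). Stiff (about 5 to 8 N at the pad), stays where left. The top centre of its steel thumb pad (24 x 26 mm, 6 mm thick) is at mould x = 110 mm, 42 mm above the bench when up, 20 mm lower when pressed; its level axis is at x = 68 mm, 26 mm above the bench
- long_center (a point): centre of the one LONG cast brass bar, 100 x 18 x 14 mm (x, y, z), 0.21 kg or so; x along its length. Starts in any one of the five cavities
- short0_center (a point): centre of a SHORT cast brass bar, 66 x 18 x 14 mm (x, y, z), 0.14 kg or so; x along its length. Starts in one of the cavities, or is absent (two to four short bars are present)
- short1_center (a point): centre of a SHORT cast brass bar, 66 x 18 x 14 mm (x, y, z), 0.14 kg or so; x along its length. Starts in one of the cavities, or is absent (two to four short bars are present)
- short2_center (a point): centre of a SHORT cast brass bar, 66 x 18 x 14 mm (x, y, z), 0.14 kg or so; x along its length. Starts in one of the cavities, or is absent (two to four short bars are present)
- short3_center (a point): centre of a SHORT cast brass bar, 66 x 18 x 14 mm (x, y, z), 0.14 kg or so; x along its length. Starts in one of the cavities, or is absent (two to four short bars are present)
- tray_in (a point): loose open wooden tray, 206 x 104 mm outside (x, y), walls 5 mm thick and 22 mm high from the bench; this point is the centre of its inner floor (196 x 94 mm, 5 mm above the bench), x along its length
- jig: steel marking jig, fixed: plate 200 x 70 x 10 mm (x, y, z), origin under its centre, x pointing along it, away from the robot. A bar lies along its middle on top and slides towards +x under the finger to the stop. Low guides (5 mm high, inner faces 24 mm apart) flank the last 35 mm before the stop; the rest, back to the near edge at x = -100 mm, is bare
- jig_stop (a point): foot of the stop's face, in the middle of the jig, on the top of the plate (jig x = 35 mm, 10 mm above the bench); axes as the jig's. The stop is 10 mm high. A long bar fully home has its centre 50 mm short of this point (x = -50 mm) and 7 mm above it
- finger (a joint): sprung hold-down finger of the jig, hinged about a level axis at its far end (jig x = 85 mm, 38 mm above the bench) and reaching back over the stop: 0 at rest, about 0.06 rad when its nose rests on a bar lying below, 0.8 at most; the spring presses the nose down with about 3 N
- finger_nose (a point): lowest point of the finger's nose, 20 mm in -x of the stop's face, 10 mm above the plate at rest. From it a polished lip 16 mm wide rises at 18 degrees in -x to 28 mm from the nose, ending 19 mm above the plate: a 14 mm thick bar slid in along the plate meets the lip from below and pushes the finger up by itself (some 5 to 10 N)
- jar: bystander: amber glass jar, 60 mm across, 75 mm tall, origin under its centre
- mandrel: bystander: upright steel ring mandrel on a round foot 56 mm across, 150 mm tall, origin under its centre
- lamp_eye (a point): small bench lamp (fixed foot 84 mm across, aluminium barrel 36 mm across and 44 mm long in a yoke): this point is where its swivel and tilt axes cross, in the barrel's middle, 70 mm above the bench; x is the way the lamp shines (out of its white lens), y level to its left, z out of the barrel's top
- lamp_tab (a point): middle of the part to hold of the black grip tab that stands on the lamp's barrel, 50 mm from lamp_eye along its z. The tab is 16 mm (along the barrel) x 12 mm (across) and rises from 18 to 65 mm from lamp_eye
- lamp_swivel (a joint): swivel of the lamp about the upright axis through lamp_eye, growing anticlockwise seen from above, -1.7 to 1.7 rad, about 0 facing the robot; stiff (0.12 N m), stays where it is left. The tab stands on this axis
- lamp_tilt (a joint): tilt of the lamp about its level y axis through lamp_eye: 0 shines level, positive shines down, -0.6 to 0.8 rad; stiff (0.12 N m), stays where it is left. Pushing the tab's top the way the lamp shines tilts it down
Not all that is in view belongs to the job. There is more than one size of the part that bears tray_in; the job needs the smaller.

How it is judged (in metres and radians):
On the way:
1. an ejector lever has been pressed down (value of joint any of lever0, lever1, lever2, lever3, lever4 above 0.35 rad), for 0.2 s.
At the end, for the whole second after the job is handed in: Every short bar flat on the tray floor (centre at most 13 mm above it, level within 0.15 rad), tray level; the long bar on the jig, in line within 0.15 rad, 8 mm of the middle, 6 mm of the stop, the finger pressing on it over 1 N; all at rest; the lamp points within 30 mm of the nose (x of short0_center in the frame of tray_in between -0.096 and 0.096 m and y of short0_center in the frame of tray_in between -0.044 and 0.044 m and z of short0_center in the frame of tray_in between 0 and 0.013 m and angle between short0_center's own x axis and vertical between 1.42 and 1.72 rad and linear speed of each of short0, short1, short2, short3, long below 0.02 m/s and x of short1_center in the frame of tray_in between -0.096 and 0.096 m and y of short1_center in the frame of tray_in between -0.044 and 0.044 m and z of short1_center in the frame of tray_in between 0 and 0.013 m and angle between short1_center's own x axis and vertical between 1.42 and 1.72 rad and x of short2_center in the frame of tray_in between -0.096 and 0.096 m and y of short2_center in the frame of tray_in between -0.044 and 0.044 m and z of short2_center in the frame of tray_in between 0 and 0.013 m and angle between short2_center's own x axis and vertical between 1.42 and 1.72 rad and x of short3_center in the frame of tray_in between -0.096 and 0.096 m and y of short3_center in the frame of tray_in between -0.044 and 0.044 m and z of short3_center in the frame of tray_in between 0 and 0.013 m and angle between short3_center's own x axis and vertical between 1.42 and 1.72 rad and x of long_center in the frame of jig_stop between -0.056 and -0.045 m and y of long_center in the frame of jig_stop between -0.008 and 0.008 m and z of long_center in the frame of jig_stop between 0.003 and 0.013 m and angle between the x axis of long_center and the x axis of jig, either way round below 0.15 rad and value of joint finger above 0.03 rad and contact force between finger and long above 1 N and angle between tray_in's own z axis and vertical below 0.1 rad and height (world z) of tray_in below 0.02 m and x of finger_nose in the frame of lamp_eye above 0.1 m and y of finger_nose in the frame of lamp_eye between -0.03 and 0.03 m and z of finger_nose in the frame of lamp_eye between -0.03 and 0.03 m); the robot touches nothing.
It fails at once if a bystander (jar or mandrel) is moved more than 30 mm or tipped over (distance of any of jar, mandrel from where it was at the start of the episode above 0.03 m or angle between any of jar, mandrel's own z axis and vertical above 0.4 rad).
Of short0, short1, short2, short3 only 2 to 4 are there at a start; the rules pass over those that are not, and their reading is None.
At some moment in a run one of tray may be knocked a few centimetres aside while the robot is not near it.
Once in a run the grip may slacken for a moment while it holds something.
It also fails if it takes over 210 s, if anything falls off the work surface, if the arm or the gripper's body presses on something with over 40 N, if the wrist force passes 120 N, or if a joint passes its speed limit or range.

### The arm

A 6-joint arm with a two-finger parallel gripper is mounted at the origin on the work surface. World frame = base frame: x ahead of the robot, y to its left, z up, the work surface at z = 0. Lengths are in mm, angles in rad, forces in N, time in s.
With the tool pointing down it reaches from about 275 to 1000 mm from the base axis. Payload 8.4 kg.
Tool frame: the origin (TCP) lies on the centre line of the jaws, within the pads' length; the fingertips stand r.tip_reach ahead of it and the grasp point (between the pads) lies 11 mm behind it (r.tip_reach is the distance from the TCP to the fingertips, in mm); z points along the fingers, y is the line along which they close (so a half turn about z gives the same grasp; the last joint's range is limited). The gripper opens to 85 mm and grips with 20 to 120 N. Pads are 22 mm wide; open, the fingers measure 114 mm over their backs; the gripper's body (76 mm by 85 mm) begins 54 mm behind the grasp point. The pads swing forward as they close: fully open they stand 13 mm farther back than shut.
Start: joints at [-1.199, 0.353, 1.633, -0, 1.155, -0.002], TCP at [228.221, -581.845, 239.281] pointing down, gripper open.
Joint ranges: [-2.63, 2.63], [-0.92, 2.1], [0.06, 2.66], [-1.3, 4.44], [0, 2.69], [-3.02, 3.02]. Speed limits (rad/s): [2.22, 2.22, 2.79, 3.14, 3.14, 3.14].

### API

Orientations are given as [roll, pitch, yaw] about the fixed x, y, z axes, in that order (R = Rz(yaw) Ry(pitch) Rx(roll)).
In Python, from rig import r gives the robot as it stands.
- The arm moves only by the tool carry_out, never from a script. Its argument "targets" is a list of rows, each an object with "dp": the shift along the tool's x, y, z in mm, a list of three; "yaw": the turn about the tool's z in degrees. A call has 1 to 12 rows; each row is the pose to reach, as a shift and turn from the pose commanded when the call began, along the tool's axes at that moment; what a row does not reach only later rows make up. A row lasts 1/8 s, in which the tool goes at most 62.5 mm and 10.7 degrees, less where a joint would pass 70% of its speed; a pose out of reach is approached as far as the arm can. A call with a gripper value outside its range is refused whole. "fingers" is the opening, from -1 (shut) to 1 (fully open), so that 0 is half open, set as the call begins (left out, the last holds). The fingers move at their own pace and stop on an object; "grip_force" is the grip in N (left out, the last holds). Time passes only in rows, so rows that repeat a pose let the fingers close. It gives the time, the measured TCP pose, the force, the opening and the grip force at its end, in the units of the state.
- r.sense(): the state, without advancing time (a new reading comes with each control period).
- r.grab_frame(name): name is "scene" or "top" or "wrist"; returns the picture (480x640x3 uint8, red, green, blue); there is no depth.
- r.get_calibration(name): a dict with "fx", "fy", "cx", "cy" (pixels), "rvec" (rotation vector, rad) and "tvec" (3), from world to camera coordinates, as OpenCV has them. Camera axes: x right, y down, z forward; pixel columns grow to the right and rows downward; lengths in mm; the calibration is good to about 2 mm. A picture is of the moment at which its call begins: read the wrist's pose just before it. get_calibration takes no time and is no camera call; for the wrist camera it gives the pose at the moment of the call.
- r.sign_off(): hands the job in; it is judged then, once.
The state is a dict: "clock": time; "qpos": joint angles; "qvel": joint speeds; "joint_efforts": joint torques, N m; "eef_pos": TCP position; "tcp_rot": TCP orientation; "contact_force": force on the tool from outside, world axes, zero at the start; "wrist_torque": the same for the moment, N m; "opening": opening from 0.0 (shut) to 1.0 (fully open); "grasp_force": force on a finger pad.
Only numpy, scipy, OpenCV 4.12 (cv2) and the standard library are available. Lean on these libraries where they do the work, as an engineer would, in place of code of your own. Each camera call takes 0.05 s, during which the arm holds its last target. There are 200 camera calls.

## Working session

There is one attempt and no reset: what is moved stays moved. The work goes in short steps, Python scripts to look and compute and a tool call to move; the robot and the scene stay as the last step left them, time stands still between calls to the robot, and variables do not carry over. Pictures are saved under pics/ and viewed, at most 17 in all, crops included, and the job is handed in when it is done.

Besides the shell and the picture viewer there is one more tool, called after "Emit:" in YAML: its name, and indented under it one key for each argument. carry_out: Moves the arm, as the interface text tells. Its arguments: {"type":"object","properties":{"targets":{"type":"array","items":{"type":"object","properties":{"dp":{"type":"array","items":{"type":"number"}},"yaw":{"type":"number"}}}},"fingers":{"type":"number"},"grip_force":{"type":"number"}},"required":["targets"]}

```bash
mkdir -p pics; ls; python3 - <<'E'
from rig import r
import cv2
for n in("scene","top"):
    cv2.imwrite(f"pics/{n}0.png",r.grab_frame(n)[:,:,::-1]); c=r.get_calibration(n); print(n,c)
print(r.sense(), r.tip_reach)
E
```

```text
pics
scene {'fx': 572.034080806152, 'fy': 572.034080806152, 'cx': 319.79706904129057, 'cy': 244.27178746088265, 'rvec': array([ 1.95729856,  1.7400139 , -0.58714419]), 'tvec': array([ -48.53655441, -345.30911408, 1439.30097984])}
top {'fx': 611.4809646690416, 'fy': 611.4809646690416, 'cx': 325.8614670302586, 'cy': 228.0254992218123, 'rvec': array([ 2.12504952, -2.18385227,  0.15221048]), 'tvec': array([  13.40235032,  530.55643078, 1148.84585634])}
{'clock': 0.1, 'qpos': array([-1.19942181e+00,  3.53552062e-01,  1.63404821e+00, -1.41053149e-05,
        1.15519144e+00, -2.39317453e-03]), 'qvel': array([-9.52691015e-04, -1.43138073e-03, -1.60661476e-03, -9.12599350e-06,
        3.83375405e-04, -9.95326780e-04]), 'joint_efforts': array([ 1.11545601e-04, -6.06359696e+01, -3.42820323e+01,  1.13792091e-04,
        4.05119863e-03,  6.61120293e-05]), 'eef_pos': array([ 228.05598058, -581.47029731,  238.65844334]), 'tcp_rot': array([-3.14039357e+00,  1.00281344e-05,  3.73773405e-01]), 'contact_force': array([-0.48717806, -0.30810967, -0.62616285]), 'wrist_torque': array([ 0.02667161, -0.03865741, -0.00362345]), 'grasp_force': 0.0, 'opening': 1.000453259655782} 8.0
```

View pics/top0.png

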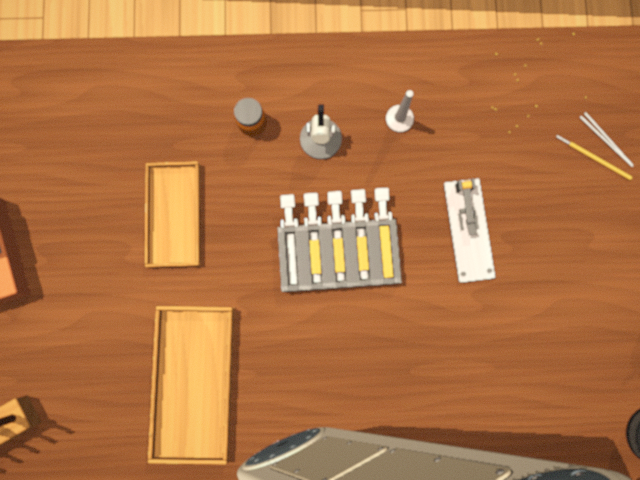

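View pics/scene0.png

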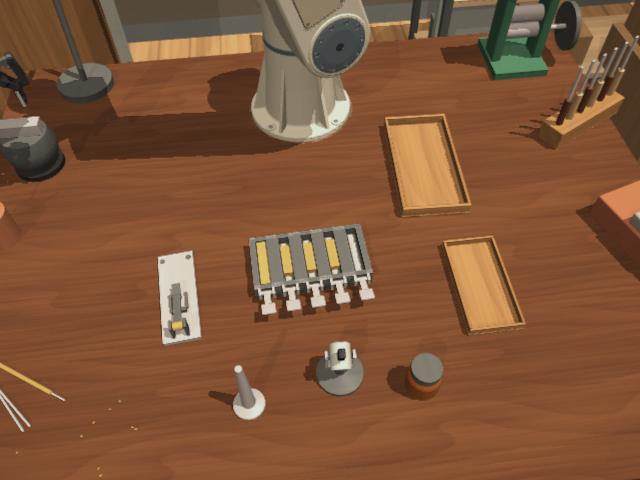

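The top view shows the mould at (340,256), with its left cavity empty, shorts at (315,258), (339,256) and (362,254), and the long bar at (386,251). There are two trays: (172,214), about 50 px wide, and a larger one at (192,385). The smaller one fits 206x104. The jig is at (469,230), the lamp at (320,130), the jar at (249,115) and the mandrel at (400,118).

```bash
cat > h.py <<'E'
from rig import r
import cv2, numpy as np
def cal(n,c=None):
    c=c or r.get_calibration(n); K=np.array([[c['fx'],0,c['cx']],[0,c['fy'],c['cy']],[0,0,1]]); return K,cv2.Rodrigues(c['rvec'])[0],c['tvec'],c['rvec']
def ray(n,p,c=None):
    K,R,t,_=cal(n,c); d=R.T@np.linalg.inv(K)@[p[0],p[1],1]; return -R.T@t,d/np.linalg.norm(d)
def onz(n,p,z,c=None):
    o,d=ray(n,p,c); return o+d*(z-o[2])/d[2]
def proj(n,P):
    K,R,t,rv=cal(n); return cv2.projectPoints(np.float64(P).reshape(-1,3),rv,t,K,None)[0].reshape(-1,2)
def two(p1,p2,n1="top",n2="scene"):
    o1,d1=ray(n1,p1);o2,d2=ray(n2,p2)
    s=np.linalg.lstsq(np.c_[d1,-d2],o2-o1,rcond=None)[0]; a,b=o1+d1*s[0],o2+d2*s[1]; return (a+b)/2,np.linalg.norm(a-b)
def blobs(img,lo,hi,amin):
    m=cv2.inRange(cv2.cvtColor(img,cv2.COLOR_RGB2HSV),lo,hi)
    return [c for c in cv2.findContours(m,cv2.RETR_EXTERNAL,cv2.CHAIN_APPROX_NONE)[0] if cv2.contourArea(c)>amin]
def rect(n,c,z):
    P=np.array([onz(n,p,z)[:2] for p in c[:,0]],np.float32); (x,y),(w,h),a=cv2.minAreaRect(P)
    b=cv2.boxPoints(((x,y),(w,h),a)); e=max((b[1]-b[0],b[2]-b[1]),key=np.linalg.norm); e=e*np.sign(e[0])
    return np.round([x,y,max(w,h),min(w,h),np.degrees(np.arctan2(e[1],e[0]))],1)
E
python3 - <<'E'
from h import *
im=cv2.imread("pics/top0.png")[:,:,::-1].copy()
hsv=cv2.cvtColor(im,cv2.COLOR_RGB2HSV)
for n,p in dict(trayfloor=(172,214),trayrim=(147,214),bar=(339,256),jig=(450,220),mould=(327,256),pad=(335,198),table=(260,350),lampb=(320,130),empty=(292,258)).items(): print(n,p,hsv[p[1],p[0]])
for nm,lo,hi,z,a in(("tray",(12,60,150),(22,190,255),22,2000),("bar",(20,120,120),(32,255,255),32,100),("jig",(0,0,195),(180,40,255),10,600),("pads",(0,0,185),(180,40,255),42,80),("mould",(0,0,60),(180,60,150),34,1500)):
    for c in blobs(im,lo,hi,a):
        x,y,w,h=cv2.boundingRect(c)
        if y>30: print(nm,(x,y,w,h),rect("top",c,z))
# enlarge
crop=lambda i,x,y,w,h,s:cv2.resize(i[y:y+h,x:x+w],None,fx=s,fy=s,interpolation=cv2.INTER_CUBIC)
sc=cv2.imread("pics/scene0.png")
A=crop(im[:,:,::-1],275,85,225,210,2.6)
cv2.imwrite("pics/c1.png",A[:600])
B=np.vstack([crop(sc,150,220,230,200,3)]);cv2.imwrite("pics/c2.png",B)
E
```

```text
trayfloor (172, 214) [ 19 145 255]
trayrim (147, 214) [ 16 173 208]
bar (339, 256) [ 24 144 255]
jig (450, 220) [ 20  24 231]
mould (327, 256) [ 20  34 175]
pad (335, 198) [ 23  20 255]
table (260, 350) [ 11 173 170]
lampb (320, 130) [ 30  23 255]
empty (292, 258) [ 30  13 255]
bar (309, 240, 12, 34) [476.5  21.7  65.3  19.2   2.6]
bar (333, 238, 12, 34) [478.5 -24.3  64.2  19.    2.7]
bar (357, 236, 12, 35) [480.7 -70.3  65.   19.3   2.6]
bar (379, 225, 15, 53) [ 483.3 -116.1  101.8   19.3    2.7]
bar (570, 142, 62, 37) [ 651.5 -547.5  136.4    8.2   57.3]
jig (279, 191, 66, 42) [569.7  28.6 130.9  73.6 -86.3]
jig (346, 188, 46, 39) [574.7 -85.   91.3  72.3 -86.7]
jig (444, 179, 51, 103) [ 523.8 -284.8  200.8   71.3    5.6]
pads (287, 234, 10, 50) [473.   65.6  95.   14.2   3. ]
pads (279, 188, 113, 46) [565.6 -17.7 218.7  73.6 -86.7]
pads (444, 179, 51, 103) [ 519.8 -276.8  195.4   69.7    5.6]
pads (313, 115, 14, 20) [736.2   5.8  38.7  25.6  -1.4]
pads (580, 113, 52, 53) [ 691.5 -559.9  135.6   14.7   40.8]
pads (386, 106, 23, 26) [ 742.5 -144.    52.6   35.8   21.1]
```

View pics/c1.png

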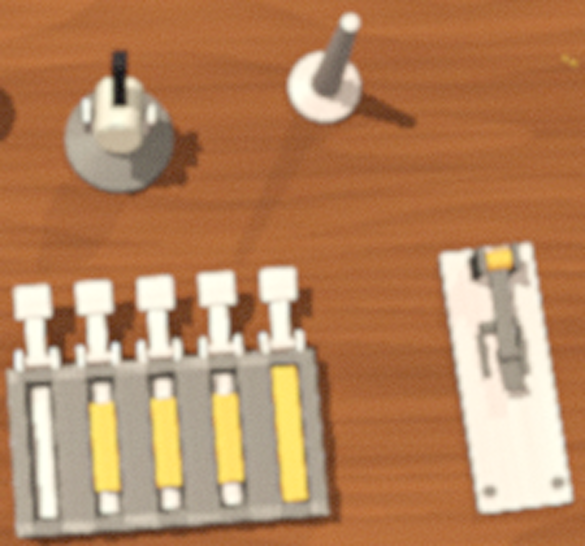

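View pics/c2.png

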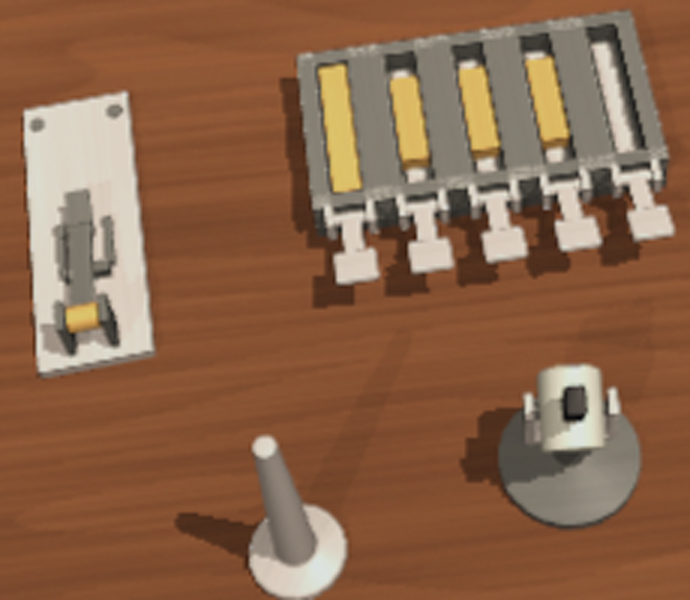

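Candidates for the tray: (172,214) and (192,385). Sizes will settle which one it is. Next I measure the trays, the lamp and the foot circles.

```bash
python3 - <<'E'
from h import *
im=cv2.imread("pics/top0.png")[:,:,::-1].copy(); sc=cv2.imread("pics/scene0.png")[:,:,::-1].copy()
for c in blobs(im,(15,60,150),(23,200,255),1500):
    x,y,w,h=cv2.boundingRect(c)
    if y>30: print("tray",(x,y,w,h),rect("top",c,22),rect("top",c,5))
# lamp: dark tab in both views, barrel white in both
for nm,i,(x0,y0,x1,y1) in(("top",im,(295,95,350,165)),("scene",sc,(310,335,370,395))):
    s=i[y0:y1,x0:x1]
    for k,lo,hi in(("tab",(0,0,0),(180,255,50)),("white",(0,0,200),(180,70,255)),("foot",(0,0,60),(180,60,190))):
        for c in blobs(s,lo,hi,12):
            m=cv2.moments(c); print(nm,k,cv2.boundingRect(c+[x0,y0]),np.round([m['m10']/m['m00']+x0,m['m01']/m['m00']+y0],1))
A=cv2.resize(im[90:165,290:350],None,fx=8,fy=8,interpolation=cv2.INTER_CUBIC);B=cv2.resize(sc[335:395,310:370],None,fx=8,fy=8,interpolation=cv2.INTER_CUBIC)
o=np.zeros((600,800,3),np.uint8);o[:,:400]=A[:600,40:440];o[:480,400:]=B[:,40:440];cv2.imwrite("pics/lamp.png",o[:,:,::-1])
E
```

```text
Traceback (most recent call last):
  File "h.py", line 18, in rect
    P=np.array([onz(n,p,z)[:2] for p in c[:,0]],np.float32); (x,y),(w,h),a=cv2.minAreaRect(P)
                ~~~^^^^^^^
  File "h.py", line 8, in onz
    o,d=ray(n,p,c); return o+d*(z-o[2])/d[2]
        ~~~^^^^^^^
  File "h.py", line 6, in ray
    K,R,t,_=cal(n,c); d=R.T@np.linalg.inv(K)@[p[0],p[1],1]; return -R.T@t,d/np.linalg.norm(d)
            ~~~^^^^^
  File "h.py", line 4, in cal
    c=c or r.get_calibration(n); K=np.array([[c['fx'],0,c['cx']],[0,c['fy'],c['cy']],[0,0,1]]); return K,cv2.Rodrigues(c['rvec'])[0],c['tvec'],c['rvec']
           ~~~~~~~~~~~~~~~~~^^^
ValueError: time passes only in moves, steps and waits
```

```bash
python3 - <<'E'
s=open('h.py').read()
s=s.replace("def cal(n,c=None):\n    c=c or r.get_calibration(n);","_C={}\ndef cal(n,c=None):\n    if c is None and n not in _C: _C[n]=r.get_calibration(n)\n    c=c or _C[n];")
open('h.py','w').write(s)
E
cat > lamp.py <<'E'
from h import *
im=cv2.imread("pics/top0.png")[:,:,::-1].copy(); sc=cv2.imread("pics/scene0.png")[:,:,::-1].copy()
for c in blobs(im,(15,60,150),(23,200,255),1500):
    x,y,w,h=cv2.boundingRect(c)
    if y>30: print("tray",(x,y,w,h),rect("top",c,22),rect("top",c,5))
for nm,i,(x0,y0,x1,y1) in(("top",im,(295,95,350,165)),("scene",sc,(310,335,370,395))):
    s=i[y0:y1,x0:x1].copy()
    for k,lo,hi in(("tab",(0,0,0),(180,255,50)),("white",(0,0,200),(180,70,255)),("foot",(0,0,60),(180,60,190))):
        for c in blobs(s,lo,hi,12):
            m=cv2.moments(c); print(nm,k,cv2.boundingRect(c+[x0,y0]),np.round([m['m10']/m['m00']+x0,m['m01']/m['m00']+y0],1))
A=cv2.resize(im[90:165,290:350],None,fx=8,fy=8,interpolation=cv2.INTER_CUBIC);B=cv2.resize(sc[335:395,310:370],None,fx=8,fy=8,interpolation=cv2.INTER_CUBIC)
o=np.zeros((600,800,3),np.uint8);o[:,:400]=A[:600,40:440];o[:480,400:]=B[:,40:440];cv2.imwrite("pics/lamp.png",o[:,:,::-1])
E
python3 lamp.py
```

```text
tray (298, 427, 269, 53) [  99.8 -188.2  499.2   51.2   81.3] [  95.9 -191.   506.4   52.    81.3]
tray (147, 305, 86, 160) [242.8 264.1 293.4 149.   -2.5] [240.9 267.8 297.6 151.2  -2.5]
tray (144, 161, 55, 107) [570.6 302.2 209.8 106.1   0. ] [573.4 306.4 212.8 107.6   0. ]
top tab (319, 111, 4, 14) [320.5 116.4]
top white (307, 123, 3, 9) [308. 127.]
top white (324, 115, 5, 5) [325.8 117.1]
top white (311, 115, 17, 21) [317.9 127.9]
top foot (300, 115, 41, 44) [321.4 142.2]
scene white (334, 342, 16, 28) [342.7 355.7]
scene foot (317, 343, 46, 52) [338.8 373.4]
```

View pics/lamp.png

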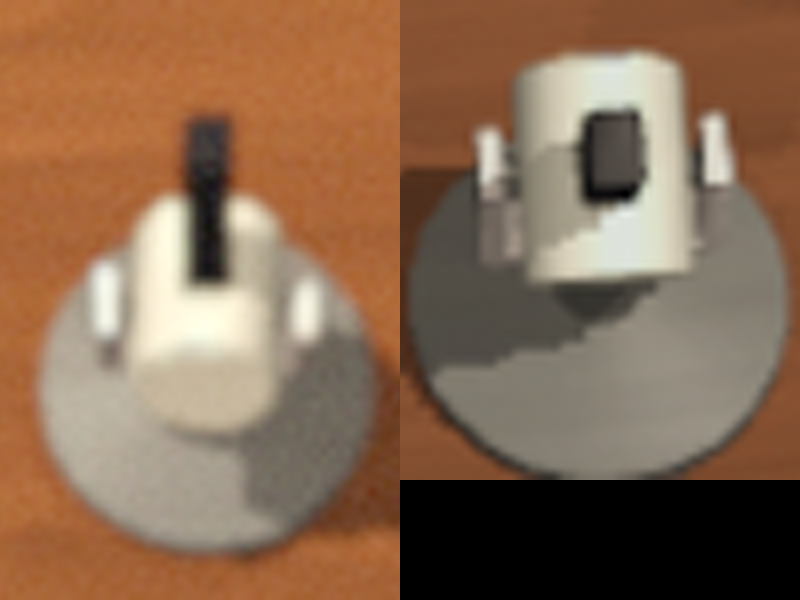

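```bash
python3 - <<'E'
from h import *
for z in(0,8,12): print("foot",z,onz("top",(320.8,138.3),z))
print("tabtop",two((321,107.5),(342.1,353.8)))
print("yokeL/R",two((308,127.2),(372-0.5-315+315-0.0 if 0 else 354.2,354.5)),two((333.2,128.5),(326.2,355)))
for t in(-.3,-.2,-.1,0,.1):
    e=np.array([699,4,70.]);print(t,proj("top",[e+[-65*np.sin(t),0,65*np.cos(t)]]),proj("scene",[e+[-65*np.sin(t),0,65*np.cos(t)],e]))
print("jar",onz("top",(249,109),75),"mandrel",onz("top",(400,119),5),onz("top",(409,94),150))
E
```

```text
foot 0 [720.1950099    3.83874886   0.        ]
foot 8 [717.89085976   3.87059481   8.        ]
foot 12 [716.73878469   3.88651778  12.        ]
tabtop (array([741.51942595,   2.59647152, 127.87724662]), np.float64(0.31370264163438044))
yokeL/R (array([720.80917027,  27.40308496,  75.73910587]), np.float64(1.3000410767371773)) (array([716.67283631, -19.94316667,  77.04605901]), np.float64(0.23151658931567887))
-0.3 [[320.47590801 119.08208215]] [[340.9409119  339.16569408]
 [338.9313487  345.73988985]]
-0.2 [[320.5636697  122.15413009]] [[340.42716729 335.15989349]
 [338.9313487  345.73988985]]
-0.1 [[320.65506082 125.41399157]] [[339.90060209 331.28996519]
 [338.9313487  345.73988985]]
0 [[320.74903041 128.82446641]] [[339.36756102 327.60029134]
 [338.9313487  345.73988985]]
0.1 [[320.84448468 132.34604122]] [[338.83434903 324.1319177 ]
 [338.9313487  345.73988985]]
jar [760.18821918 140.56031815  75.        ] mandrel [ 755.0053197 -158.6006849    5.       ] [ 755.04343186 -156.74990954  150.        ]
```

```bash
cat >> h.py <<'E'
def plan(*W):
    """world waypoints (x,y,z,yawdeg) -> rows from the present pose"""
    s=r.sense(); p=s['eef_pos']; y0=np.degrees(s['tcp_rot'][2]); a=np.radians(y0)
    T=np.array([[np.cos(a),np.sin(a),0],[np.sin(a),-np.cos(a),0],[0,0,-1]])
    print("now",np.round(p,1),round(y0,1),"t",round(s['clock'],1),"open",round(s['opening'],3),"gf",round(s['grasp_force'],1),"F",np.round(s['contact_force'],1))
    for w in W:
        d=T.T@(np.array(w[:3])-p); print(np.round(d,1).tolist(), "yaw",round(-(((w[3]-y0)+180)%360-180),1))
E
python3 - <<'E'
from h import *
for p in((335.4,197.3),(287.7,201.2),(275+278/2.6,85+283/2.6)): print(onz("top",p,42))
plan((592.7,-111,100,2.7))
E
```

```text
[589.52223731 -21.19092407  42.        ]
[584.31852667  71.45280313  42.        ]
[ 593.91915084 -111.74130277   42.        ]
now [ 228.1 -581.5  238.7] 21.4 t 0.1 open 1.0 gf 0.0 F [-0.5 -0.3 -0.6]
[511.3, -304.8, 138.7] yaw 18.7
```

Emit:
carry_out:
  targets:
    - {"dp":[511,-305,120],"yaw":18.7}
    - {"dp":[511,-305,139],"yaw":18.7}
    - {"dp":[511,-305,139],"yaw":18.7}
    - {"dp":[511,-305,139],"yaw":18.7}
    - {"dp":[511,-305,139],"yaw":18.7}
    - {"dp":[511,-305,139],"yaw":18.7}
    - {"dp":[511,-305,139],"yaw":18.7}
    - {"dp":[511,-305,139],"yaw":18.7}
    - {"dp":[511,-305,139],"yaw":18.7}
    - {"dp":[511,-305,139],"yaw":18.7}
    - {"dp":[511,-305,139],"yaw":18.7}
    - {"dp":[511,-305,139],"yaw":18.7}
  fingers: -1

```text
clock: 1.6
eef_pos: [591.9, -111.5, 100.0]
tcp_rot: [3.142, 0.001, 0.048]
contact_force: [-0.0, -0.0, -0.6]
opening: 0.002
grasp_force: 0.0
```

```bash
python3 - <<'E'
from h import *
plan((592.7,-111,100,2.7),(592.7,-111,29,2.7),(590.6,-65,29,2.7))
E
```

```text
now [ 591.9 -111.5  100. ] 2.8 t 1.6 open 0.002 gf 0.0 F [-0.  -0.  -0.6]
[0.8, -0.4, -0.0] yaw 0.1
[0.8, -0.4, 71.0] yaw 0.1
[1.0, -46.5, 71.0] yaw 0.1
```

Emit:
carry_out:
  targets:
    - {"dp":[1,0,30],"yaw":0}
    - {"dp":[1,0,45],"yaw":0}
    - {"dp":[1,0,54],"yaw":0}
    - {"dp":[1,0,60],"yaw":0}
    - {"dp":[1,0,64],"yaw":0}
    - {"dp":[1,0,64],"yaw":0}

```text
clock: 2.35
eef_pos: [594.9, -112.2, 37.4]
tcp_rot: [3.141, -0.003, 0.047]
contact_force: [2.1, 0.3, 2.8]
opening: -0.003
grasp_force: 1.5
```

Emit:
carry_out:
  targets:
    - {"dp":[1,0,5],"yaw":0}
    - {"dp":[1,0,8],"yaw":0}
    - {"dp":[1,0,10],"yaw":0}
    - {"dp":[1,0,10],"yaw":0}

```text
clock: 2.85
eef_pos: [595.2, -112.2, 30.2]
tcp_rot: [3.141, -0.002, 0.047]
contact_force: [-10.2, -1.5, 38.7]
opening: -0.003
grasp_force: 18.0
```

Emit:
carry_out:
  targets:
    - {"dp":[0,0,-36],"yaw":0}
    - {"dp":[-1,-46,-36],"yaw":0}
    - {"dp":[-1,-46,-36],"yaw":0}
    - {"dp":[-1,-46,-22],"yaw":0}
    - {"dp":[-1,-46,-14],"yaw":0}
    - {"dp":[-1,-46,-7],"yaw":0}
    - {"dp":[-1,-46,-2],"yaw":0}
    - {"dp":[-1,-46,-1],"yaw":0}
    - {"dp":[-1,-46,-1],"yaw":0}

```text
clock: 3.98
eef_pos: [593.4, -66.3, 30.1]
tcp_rot: [3.141, -0.004, 0.046]
contact_force: [-6.2, 3.4, 39.6]
opening: 0.002
grasp_force: 18.9
```

Emit:
carry_out:
  targets:
    - {"dp":[0,0,-36],"yaw":0}
    - {"dp":[0,-46,-36],"yaw":0}
    - {"dp":[0,-46,-36],"yaw":0}
    - {"dp":[0,-46,-22],"yaw":0}
    - {"dp":[0,-46,-14],"yaw":0}
    - {"dp":[0,-46,-7],"yaw":0}
    - {"dp":[0,-46,-2],"yaw":0}
    - {"dp":[0,-46,0],"yaw":0}
    - {"dp":[0,-46,0],"yaw":0}

```text
clock: 5.1
eef_pos: [591.2, -20.4, 30.0]
tcp_rot: [3.142, -0.003, 0.046]
contact_force: [-7.6, 3.0, 44.8]
opening: -0.003
grasp_force: 20.8
```

Emit:
carry_out:
  targets:
    - {"dp":[0,0,-36],"yaw":0}
    - {"dp":[0,-46,-36],"yaw":0}
    - {"dp":[0,-46,-36],"yaw":0}
    - {"dp":[0,-46,-22],"yaw":0}
    - {"dp":[0,-46,-14],"yaw":0}
    - {"dp":[0,-46,-7],"yaw":0}
    - {"dp":[0,-46,-2],"yaw":0}
    - {"dp":[0,-46,0],"yaw":0}
    - {"dp":[0,-46,0],"yaw":0}
    - {"dp":[0,-46,-60],"yaw":0}
    - {"dp":[0,-46,-100],"yaw":0}

```text
clock: 6.48
eef_pos: [587.0, 25.1, 127.4]
tcp_rot: [3.141, 0.001, 0.046]
contact_force: [-0.4, -0.3, -1.0]
opening: -0.001
grasp_force: 0.0
```

```bash
python3 - <<'E'
from h import *
plan((477,21.7,110,2.7))
E
```

```text
now [587.   25.1 127.4] 2.6 t 6.5 open -0.001 gf 0.0 F [-0.4 -0.3 -1. ]
[-110.0, -1.7, 17.4] yaw -0.1
```

Emit:
carry_out:
  targets:
    - {"dp":[-60,-2,0],"yaw":0}
    - {"dp":[-110,-2,17],"yaw":0}
    - {"dp":[-110,-2,17],"yaw":0}
    - {"dp":[-110,-2,17],"yaw":0}
    - {"dp":[-110,-2,17],"yaw":0}
  fingers: -0.3

```text
clock: 7.1
eef_pos: [478.4, 23.0, 110.1]
tcp_rot: [3.142, -0.001, 0.047]
contact_force: [-0.2, -0.6, 0.6]
opening: 0.35
grasp_force: 0.0
```

```bash
python3 - <<'E'
from h import *
plan()
c=r.get_calibration("wrist"); im=r.grab_frame("wrist"); cv2.imwrite("pics/w1.png",im[:,:,::-1])
for c_ in blobs(im,(20,100,120),(32,255,255),300):
    P=np.array([onz("wrist",p,48,c)[:2] for p in c_[:,0]],np.float32); print(cv2.boundingRect(c_),np.round(cv2.minAreaRect(P)[:2],1).tolist(),cv2.minAreaRect(P)[2])
E
```

```text
now [478.4  23.  110.1] 2.7 t 7.1 open 0.35 gf 0.0 F [-0.2 -0.6  0.6]
(486, 214, 39, 69) [[494.1, -70.2], [37.6, 16.2]] 2.6605911254882812
(399, 214, 36, 66) [[492.8, -24.4], [35.9, 16.3]] 2.6867854595184326
(312, 214, 32, 112) [[476.7, 20.8], [63.9, 16.3]] 2.2189316749572754
(566, 180, 58, 136) [[494.9, -116.0], [74.8, 16.4]] 2.697185754776001
```

View pics/w1.png

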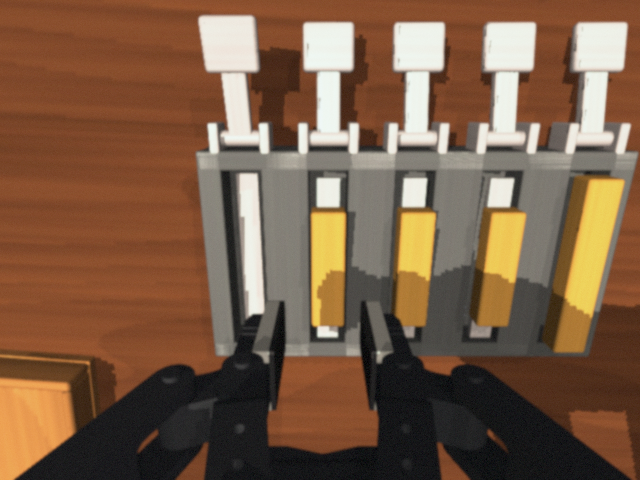

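The wrist view shows all four bars raised: shorts at (328,268), (415,268) and (500,268), and the long bar at (585,264). The jaws straddle the first short.

Emit:
carry_out:
  targets:
    - {"dp":[-1,2,35],"yaw":0}
    - {"dp":[-1,2,58],"yaw":0}
    - {"dp":[-1,2,67],"yaw":0}
    - {"dp":[-1,2,67],"yaw":0}
    - {"dp":[-1,2,67],"yaw":0}

```text
clock: 7.78
eef_pos: [476.9, 21.4, 43.9]
tcp_rot: [-3.142, -0.001, 0.047]
contact_force: [0.5, -0.1, 0.4]
opening: 0.352
grasp_force: 0.0
```

Emit:
carry_out:
  targets:
    - {"dp":[0,0,0],"yaw":0}
    - {"dp":[0,0,0],"yaw":0}
    - {"dp":[0,0,0],"yaw":0}
    - {"dp":[0,0,0],"yaw":0}
  fingers: -1
  grip_force: 60

```text
clock: 8.28
eef_pos: [476.8, 21.4, 43.7]
tcp_rot: [-3.142, -0.001, 0.047]
contact_force: [1.4, 0.2, 4.1]
opening: 0.189
grasp_force: 61.6
```

```bash
cat > tray.py <<'E'
from h import *
im=r.grab_frame("top"); cv2.imwrite("pics/t_last.png",im[:,:,::-1])
for c in blobs(im,(15,60,150),(23,200,255),1500):
    x,y,w,h=cv2.boundingRect(c)
    if 30<y<300 : print("tray",(x,y,w,h),rect("top",c,22))
E
python3 - <<'E'
import tray
from h import *
plan((477,21.7,130,2.7),(631,302,100,90),(631,302,16,90))
E
```

```text
tray (233, 286, 164, 157) [278.4  36.1 306.4 282.9 -87.7]
tray (144, 161, 55, 107) [570.5 302.1 210.  106.1   0. ]
now [476.8  21.3  43.6] 2.7 t 8.3 open 0.194 gf 61.6 F [ 1.6 -0.5  4.2]
[0.2, -0.3, -86.4] yaw 0.0
[167.3, -273.0, -56.4] yaw -87.3
[167.3, -273.0, 27.6] yaw -87.3
```

Emit:
carry_out:
  targets:
    - {"dp":[0,0,-40],"yaw":0}
    - {"dp":[0,0,-80],"yaw":0}
    - {"dp":[40,-60,-86],"yaw":-10}
    - {"dp":[75,-115,-86],"yaw":-20}
    - {"dp":[110,-170,-86],"yaw":-30}
    - {"dp":[140,-220,-80],"yaw":-40}
    - {"dp":[167,-273,-66],"yaw":-50}
    - {"dp":[167,-273,-56],"yaw":-60}
    - {"dp":[167,-273,-56],"yaw":-70}
    - {"dp":[167,-273,-56],"yaw":-80}
    - {"dp":[167,-273,-56],"yaw":-87.3}
    - {"dp":[167,-273,-56],"yaw":-87.3}

```text
clock: 9.82
eef_pos: [629.2, 301.6, 98.2]
tcp_rot: [-3.14, 0.001, 1.57]
contact_force: [0.2, -0.6, -1.8]
opening: 0.193
grasp_force: 60.9
```

```bash
python3 - <<'E'
import tray
from h import *
plan((631,302,100,90),(631,302,16,90))
E
```

```text
tray (0, 180, 258, 300) [300.2 442.7 613.2 414.4  22.3]
tray (166, 161, 33, 104) [571.2 280.3 205.6  61.5   0.9]
now [629.3 301.6  98.4] 89.9 t 9.9 open 0.186 gf 60.9 F [-0.4  0.1 -1.7]
[0.4, 1.6, -1.6] yaw -0.1
[0.4, 1.6, 82.4] yaw -0.1
```

Emit:
carry_out:
  targets:
    - {"dp":[0,1,45],"yaw":0}
    - {"dp":[0,1,70],"yaw":0}
    - {"dp":[0,1,79],"yaw":0}
    - {"dp":[0,1,82],"yaw":0}
    - {"dp":[0,1,82],"yaw":0}
    - {"dp":[0,1,82],"yaw":0}

```text
clock: 10.62
eef_pos: [631.7, 302.2, 18.4]
tcp_rot: [3.14, -0.001, 1.571]
contact_force: [1.2, 0.4, -1.6]
opening: 0.185
grasp_force: 60.9
```

Emit:
carry_out:
  targets:
    - {"dp":[0,0,0],"yaw":0}
    - {"dp":[0,0,0],"yaw":0}
    - {"dp":[0,0,0],"yaw":0}
    - {"dp":[0,0,-30],"yaw":0}
    - {"dp":[0,0,-90],"yaw":0}
    - {"dp":[0,0,-110],"yaw":0}
    - {"dp":[-100,20,-110],"yaw":10}
    - {"dp":[-100,20,-110],"yaw":20}
  fingers: -0.3

```text
clock: 11.62
eef_pos: [651.0, 200.2, 127.3]
tcp_rot: [3.141, 0.0, 1.217]
contact_force: [0.2, -0.1, -0.1]
opening: 0.352
grasp_force: 0.0
```

```bash
python3 - <<'E'
from h import *
plan((480.6,-25,130,2.7),(480.6,-25,43.5,2.7))
E
```

```text
now [651.  200.2 127.3] 69.7 t 11.6 open 0.352 gf 0.0 F [ 0.2 -0.1 -0.1]
[-270.3, -81.7, -2.7] yaw 67.0
[-270.3, -81.7, 83.8] yaw 67.0
```

Emit:
carry_out:
  targets:
    - {"dp":[-55,-17,-3],"yaw":10}
    - {"dp":[-110,-34,-3],"yaw":20}
    - {"dp":[-165,-50,-3],"yaw":30}
    - {"dp":[-220,-67,-3],"yaw":40}
    - {"dp":[-270,-84,-3],"yaw":50}
    - {"dp":[-270,-84,-3],"yaw":60}
    - {"dp":[-270,-84,-3],"yaw":67}
    - {"dp":[-270,-84,-3],"yaw":67}
    - {"dp":[-270,-84,10],"yaw":67}
    - {"dp":[-270,-84,20],"yaw":67}
    - {"dp":[-270,-84,20],"yaw":67}

```text
clock: 13.0
eef_pos: [478.9, -22.9, 106.0]
tcp_rot: [-3.141, 0.003, 0.054]
contact_force: [-0.2, 0.0, -0.1]
opening: 0.35
grasp_force: 0.0
```

```bash
cat > wb.py <<'E'
from h import *
c=r.get_calibration("wrist"); im=r.grab_frame("wrist"); cv2.imwrite("pics/w_last.png",im[:,:,::-1])
for c_ in blobs(im,(20,100,120),(32,255,255),300):
    P=np.array([onz("wrist",p,48,c)[:2] for p in c_[:,0]],np.float32); print(cv2.boundingRect(c_),np.round(cv2.minAreaRect(P)[:2],1).tolist(),cv2.minAreaRect(P)[2])
E
python3 - <<'E'
import tray, wb
from h import *
plan((478.5,-24.5,43,2.7))
E
```

```text
tray (311, 188, 88, 107) [506.6 -57.3 208.4 171.6  -1.4]
tray (144, 161, 55, 107) [570.6 302.2 209.9 106.1   0. ]
(401, 214, 36, 69) [[494.4, -70.4], [37.0, 16.2]] 2.6796252727508545
(313, 213, 32, 92) [[485.7, -25.1], [50.5, 15.8]] 2.6422929763793945
(489, 180, 46, 107) [[504.2, -115.8], [56.2, 16.3]] 2.7444674968719482
now [479.7 -23.  106.9] 3.1 t 13.1 open 0.352 gf 0.0 F [ 0.1 -0.2  0.9]
[-1.2, 1.4, 63.9] yaw 0.4
```

Emit:
carry_out:
  targets:
    - {"dp":[-1,2,35],"yaw":0.4}
    - {"dp":[-1,2,55],"yaw":0.4}
    - {"dp":[-1,2,64],"yaw":0.4}
    - {"dp":[-1,2,64],"yaw":0.4}
    - {"dp":[-1,2,64],"yaw":0.4}

```text
clock: 13.72
eef_pos: [479.6, -25.2, 44.0]
tcp_rot: [3.141, -0.001, 0.046]
contact_force: [-0.2, 0.4, 0.0]
opening: 0.35
grasp_force: 0.0
```

Emit:
carry_out:
  targets:
    - {"dp":[0,0,0],"yaw":0}
    - {"dp":[0,0,0],"yaw":0}
    - {"dp":[0,0,0],"yaw":0}
    - {"dp":[0,0,0],"yaw":0}
  fingers: -1

```text
clock: 14.22
eef_pos: [479.6, -25.2, 43.6]
tcp_rot: [3.141, -0.001, 0.046]
contact_force: [1.0, 1.1, 5.0]
opening: 0.188
grasp_force: 61.6
```

```bash
python3 - <<'E'
from h import *
plan((571,302,100,90),(571,302,16,90))
E
```

```text
now [479.6 -25.2  43.6] 2.6 t 14.2 open 0.188 gf 61.6 F [1.  1.1 5. ]
[106.2, -322.7, -56.4] yaw -87.4
[106.2, -322.7, 27.6] yaw -87.4
```

Emit:
carry_out:
  targets:
    - {"dp":[0,0,-40],"yaw":0}
    - {"dp":[0,0,-80],"yaw":0}
    - {"dp":[20,-60,-86],"yaw":-10}
    - {"dp":[40,-120,-86],"yaw":-20}
    - {"dp":[60,-180,-86],"yaw":-30}
    - {"dp":[80,-240,-80],"yaw":-40}
    - {"dp":[98,-297,-66],"yaw":-50}
    - {"dp":[106,-323,-56],"yaw":-60}
    - {"dp":[106,-323,-56],"yaw":-70}
    - {"dp":[106,-323,-56],"yaw":-80}
    - {"dp":[106,-323,-56],"yaw":-87.3}
    - {"dp":[106,-323,-56],"yaw":-87.3}

```text
clock: 15.72
eef_pos: [569.4, 302.0, 98.4]
tcp_rot: [-3.14, 0.001, 1.569]
contact_force: [0.2, -0.3, -1.8]
opening: 0.187
grasp_force: 60.9
```

```bash
python3 - <<'E'
import tray
from h import *
plan((571,302,16,90))
E
```

```text
tray (0, 224, 232, 256) [312.4 395.5 477.5 429.4  -1.6]
tray (156, 161, 43, 105) [570.6 290.7 207.5  81.3   0.6]
now [569.5 302.1  98.6] 89.8 t 15.8 open 0.187 gf 60.9 F [ 0.9  0.1 -1. ]
[-0.0, 1.5, 82.6] yaw -0.2
```

Emit:
carry_out:
  targets:
    - {"dp":[0,1,45],"yaw":0}
    - {"dp":[0,1,70],"yaw":0}
    - {"dp":[0,1,80],"yaw":0}
    - {"dp":[0,1,84],"yaw":0}
    - {"dp":[0,1,84],"yaw":0}
    - {"dp":[0,1,84],"yaw":0}

```text
clock: 16.52
eef_pos: [571.8, 302.7, 16.2]
tcp_rot: [3.14, -0.001, 1.569]
contact_force: [-1.1, -0.5, -1.1]
opening: 0.19
grasp_force: 61.0
```

Emit:
carry_out:
  targets:
    - {"dp":[0,0,0],"yaw":0}
    - {"dp":[0,0,0],"yaw":0}
    - {"dp":[0,0,0],"yaw":0}
    - {"dp":[0,0,-30],"yaw":0}
    - {"dp":[0,0,-90],"yaw":0}
    - {"dp":[0,0,-110],"yaw":0}
    - {"dp":[-100,-20,-110],"yaw":10}
    - {"dp":[-100,-20,-110],"yaw":20}
  fingers: -0.3

```text
clock: 17.52
eef_pos: [549.9, 200.7, 125.2]
tcp_rot: [-3.141, 0.001, 1.215]
contact_force: [0.6, -0.8, -0.2]
opening: 0.351
grasp_force: 0.0
```

```bash
python3 - <<'E'
from h import *
plan((480.7,-70.6,130,2.7))
E
```

```text
now [549.9 200.7 125.2] 69.6 t 17.5 open 0.351 gf 0.0 F [ 0.6 -0.8 -0.2]
[-278.4, 29.6, -4.8] yaw 66.9
```

Emit:
carry_out:
  targets:
    - {"dp":[-55,6,-3],"yaw":10}
    - {"dp":[-110,12,-3],"yaw":20}
    - {"dp":[-165,18,-3],"yaw":30}
    - {"dp":[-220,24,-3],"yaw":40}
    - {"dp":[-278,30,-3],"yaw":50}
    - {"dp":[-278,30,-3],"yaw":60}
    - {"dp":[-278,30,-3],"yaw":67}
    - {"dp":[-278,30,-3],"yaw":67}
    - {"dp":[-278,30,10],"yaw":67}
    - {"dp":[-278,30,20],"yaw":67}
    - {"dp":[-278,30,20],"yaw":67}

```text
clock: 18.9
eef_pos: [482.7, -68.7, 104.0]
tcp_rot: [-3.141, 0.002, 0.052]
contact_force: [0.6, 0.1, 1.2]
opening: 0.349
grasp_force: 0.0
```

```bash
python3 - <<'E'
import tray, wb
from h import *
plan((480.7,-70.6,43,2.7))
E
```

```text
tray (332, 178, 105, 116) [ 514.7 -106.5  212.5  205.3   -7.9]
tray (141, 159, 55, 107) [5.744e+02 3.080e+02 2.093e+02 1.060e+02 1.000e-01]
(312, 217, 33, 71) [[494.3, -70.6], [37.9, 16.0]] 3.375734806060791
(402, 184, 40, 100) [[506.0, -115.9], [52.0, 16.4]] 2.755394220352173
now [483.5 -68.9 104.9] 3.0 t 19.0 open 0.35 gf 0.0 F [-0.   0.3 -0.4]
[-2.9, 1.6, 61.9] yaw 0.3
```

Emit:
carry_out:
  targets:
    - {"dp":[-2,2,35],"yaw":0.3}
    - {"dp":[-2,2,55],"yaw":0.3}
    - {"dp":[-2,2,62],"yaw":0.3}
    - {"dp":[-2,2,62],"yaw":0.3}
    - {"dp":[-2,2,62],"yaw":0.3}

```text
clock: 19.62
eef_pos: [482.4, -71.2, 44.1]
tcp_rot: [3.141, -0.001, 0.046]
contact_force: [-0.7, 1.2, 0.1]
opening: 0.349
grasp_force: 0.0
```

Emit:
carry_out:
  targets:
    - {"dp":[0,0,0],"yaw":0}
    - {"dp":[0,0,0],"yaw":0}
    - {"dp":[0,0,0],"yaw":0}
    - {"dp":[0,0,0],"yaw":0}
  fingers: -1

```text
clock: 20.12
eef_pos: [482.4, -71.2, 43.8]
tcp_rot: [3.141, -0.001, 0.046]
contact_force: [1.3, 0.9, 4.3]
opening: 0.193
grasp_force: 61.6
```

```bash
python3 - <<'E'
import tray
from h import *
im=cv2.imread("pics/t_last.png")
cv2.imwrite("pics/tc.png",cv2.resize(im[140:290,110:260],None,fx=4,fy=4,interpolation=cv2.INTER_CUBIC))
for c in blobs(im[:,:,::-1].copy()[140:290,110:220],(20,150,120),(32,255,255),60): print("bar",rect("top",c+[110,140],19))
plan((514,308,100,90),(514,308,16,90))
E
```

```text
tray (307, 279, 165, 157) [ 288.9 -127.4  313.   274.4   81.5]
tray (329, 188, 112, 101) [ 509.7 -119.1  222.4  177.7   82. ]
tray (141, 160, 55, 105) [5.740e+02 3.077e+02 2.071e+02 1.054e+02 1.000e-01]
bar [575.2 307.8  69.2  20.   88.5]
bar [635.5 308.2  69.7  20.2  88.5]
now [482.4 -71.2  43.8] 2.6 t 20.2 open 0.194 gf 61.6 F [0.4 0.2 5.3]
[48.9, -377.4, -56.2] yaw -87.4
[48.9, -377.4, 27.8] yaw -87.4
```

View pics/tc.png

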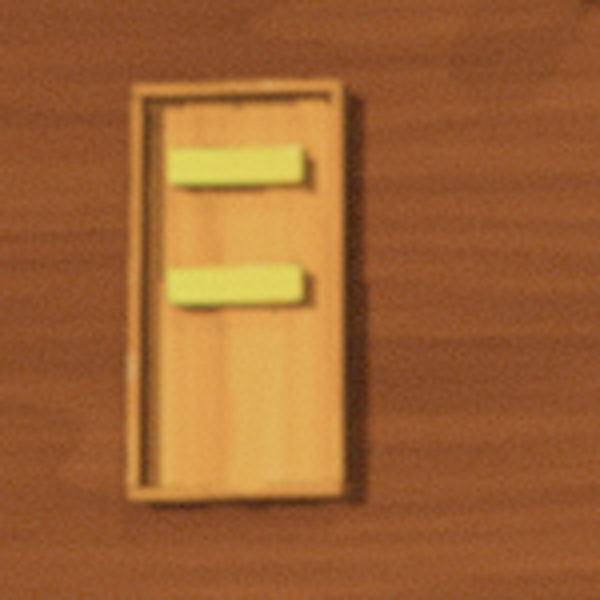

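The crop shows the tray knocked slightly, with both bars flat in it at (236,167) and (236,285). The third slot is free below them. I'll place the third bar at (514,308).

Emit:
carry_out:
  targets:
    - {"dp":[0,0,-40],"yaw":0}
    - {"dp":[0,0,-80],"yaw":0}
    - {"dp":[8,-62,-86],"yaw":-10}
    - {"dp":[16,-124,-86],"yaw":-20}
    - {"dp":[24,-186,-86],"yaw":-30}
    - {"dp":[32,-246,-80],"yaw":-40}
    - {"dp":[40,-306,-66],"yaw":-50}
    - {"dp":[50,-360,-56],"yaw":-60}
    - {"dp":[50,-377,-56],"yaw":-70}
    - {"dp":[50,-377,-56],"yaw":-80}
    - {"dp":[50,-377,-56],"yaw":-87.3}
    - {"dp":[50,-377,-56],"yaw":-87.3}

```text
clock: 21.68
eef_pos: [514.1, 307.7, 99.0]
tcp_rot: [-3.141, 0.0, 1.569]
contact_force: [0.3, 0.2, -1.1]
opening: 0.189
grasp_force: 60.9
```

```bash
python3 - <<'E'
import tray
from h import *
plan((514,308,16,90))
E
```

```text
tray (24, 267, 171, 213) [270.6 408.1 393.2 315.   -1.6]
tray (142, 160, 54, 104) [5.744e+02 3.074e+02 2.061e+02 1.048e+02 1.000e-01]
now [514.2 307.6  99.1] 89.8 t 21.7 open 0.191 gf 60.9 F [-0.7  0.5 -2. ]
[0.4, -0.2, 83.1] yaw -0.2
```

Emit:
carry_out:
  targets:
    - {"dp":[0,0,45],"yaw":0}
    - {"dp":[0,0,70],"yaw":0}
    - {"dp":[0,0,80],"yaw":0}
    - {"dp":[0,0,84],"yaw":0}
    - {"dp":[0,0,84],"yaw":0}
    - {"dp":[0,0,84],"yaw":0}

```text
clock: 22.48
eef_pos: [515.1, 308.1, 16.2]
tcp_rot: [3.14, -0.001, 1.569]
contact_force: [0.3, -0.1, -2.1]
opening: 0.192
grasp_force: 60.9
```

Emit:
carry_out:
  targets:
    - {"dp":[0,0,0],"yaw":0}
    - {"dp":[0,0,0],"yaw":0}
    - {"dp":[0,0,0],"yaw":0}
    - {"dp":[0,0,-30],"yaw":0}
    - {"dp":[0,0,-90],"yaw":0}
    - {"dp":[0,0,-110],"yaw":0}
    - {"dp":[-100,-20,-110],"yaw":10}
    - {"dp":[-100,-20,-110],"yaw":20}
  fingers: -0.3

```text
clock: 23.48
eef_pos: [493.5, 206.2, 125.6]
tcp_rot: [3.141, 0.0, 1.215]
contact_force: [0.4, -1.0, -1.2]
opening: 0.353
grasp_force: 0.0
```

```bash
python3 - <<'E'
from h import *
a=np.radians(2.7); print(483.3-25*np.cos(a),-116.2-25*np.sin(a))
plan((483.3-25*np.cos(a),-116.2-25*np.sin(a),130,2.7))
E
```

```text
458.3277531259508 -117.37766126774108
now [493.5 206.2 125.6] 69.6 t 23.5 open 0.353 gf 0.0 F [ 0.4 -1.  -1.2]
[-315.6, 79.7, -4.4] yaw 66.9
```

Emit:
carry_out:
  targets:
    - {"dp":[-55,14,-3],"yaw":10}
    - {"dp":[-110,28,-3],"yaw":20}
    - {"dp":[-165,42,-3],"yaw":30}
    - {"dp":[-220,56,-3],"yaw":40}
    - {"dp":[-275,70,-3],"yaw":50}
    - {"dp":[-316,80,-3],"yaw":60}
    - {"dp":[-316,80,-3],"yaw":67}
    - {"dp":[-316,80,-3],"yaw":67}
    - {"dp":[-316,80,10],"yaw":67}
    - {"dp":[-316,80,20],"yaw":67}
    - {"dp":[-316,80,20],"yaw":67}

```text
clock: 24.85
eef_pos: [460.2, -115.8, 104.1]
tcp_rot: [-3.141, 0.002, 0.053]
contact_force: [1.3, -0.4, -0.4]
opening: 0.351
grasp_force: 0.0
```

```bash
python3 - <<'E'
import tray, wb
from h import *
im=cv2.imread("pics/t_last.png")
for c in blobs(im[:,:,::-1].copy()[140:290,110:220],(20,150,120),(32,255,255),60): print("bar",rect("top",c+[110,140],19))
plan((458.3,-117.2,43,2.7))
E
```

```text
tray (333, 230, 170, 250) [ 290.8 -165.2  466.5  314.3   -1.6]
tray (380, 192, 95, 122) [ 478.9 -188.9  225.8  187.9   -7.5]
tray (141, 160, 55, 105) [5.739e+02 3.078e+02 2.076e+02 1.055e+02 1.000e-01]
(312, 129, 36, 157) [[493.1, -116.7], [78.7, 16.3]] 2.5263864994049072
now [ 460.9 -116.1  105. ] 3.0 t 24.9 open 0.352 gf 0.0 F [-0.9 -0.1 -0.3]
[-2.6, 0.9, 62.0] yaw 0.3
```

Emit:
carry_out:
  targets:
    - {"dp":[-3,1,35],"yaw":0.3}
    - {"dp":[-3,1,55],"yaw":0.3}
    - {"dp":[-3,1,62],"yaw":0.3}
    - {"dp":[-3,1,62],"yaw":0.3}
    - {"dp":[-3,1,62],"yaw":0.3}

```text
clock: 25.58
eef_pos: [458.7, -117.8, 44.1]
tcp_rot: [3.141, -0.001, 0.046]
contact_force: [1.0, 0.3, 0.3]
opening: 0.351
grasp_force: 0.0
```

Emit:
carry_out:
  targets:
    - {"dp":[0,0,0],"yaw":0}
    - {"dp":[0,0,0],"yaw":0}
    - {"dp":[0,0,0],"yaw":0}
    - {"dp":[0,0,0],"yaw":0}
  fingers: -1
  grip_force: 90

```text
clock: 26.08
eef_pos: [458.6, -117.8, 43.6]
tcp_rot: [3.141, -0.001, 0.046]
contact_force: [1.5, -1.1, 3.7]
opening: 0.176
grasp_force: 89.4
```

```bash
python3 - <<'E'
from h import *
im=cv2.imread("pics/t_last.png"); hsv=cv2.cvtColor(im,cv2.COLOR_BGR2HSV)
cv2.imwrite("pics/tc2.png",cv2.resize(im[140:290,110:310],None,fx=4,fy=4,interpolation=cv2.INTER_CUBIC))
# jig frame -> world
a=np.radians(5.6); J=lambda x,y=0:(523.8+x*np.cos(a)-y*np.sin(a),-284.8+x*np.sin(a)+y*np.cos(a))
print("bar centre start at jig -75 -> grip at -100",J(-100),"home grip -40",J(-40),"nose",J(15))
plan((*J(-105),100,5.6),(*J(-105),21,5.6))
E
```

```text
bar centre start at jig -75 -> grip at -100 (np.float64(424.27726000181684), np.float64(-294.55828997591493)) home grip -40 (np.float64(483.9909040007267), np.float64(-288.703315990366)) nose (np.float64(538.7284109997274), np.float64(-283.3362565036128))
now [ 458.6 -117.8   43.6] 2.6 t 26.1 open 0.176 gf 89.4 F [ 1.5 -1.1  3.7]
[-47.4, 175.3, -56.4] yaw -3.0
[-47.4, 175.3, 22.6] yaw -3.0
```

View pics/tc2.png

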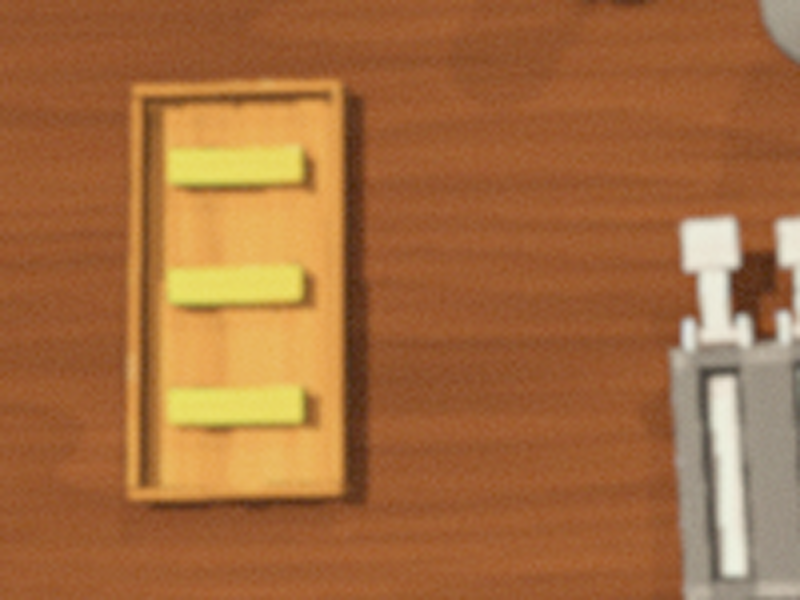

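Three bars lie flat in the tray at crop (236,167), (236,285) and (236,405). The long bar is gripped, so next it goes to the jig.

Emit:
carry_out:
  targets:
    - {"dp":[0,0,-40],"yaw":0}
    - {"dp":[0,0,-56],"yaw":0}
    - {"dp":[-16,55,-56],"yaw":-3}
    - {"dp":[-32,115,-56],"yaw":-3}
    - {"dp":[-47,175,-56],"yaw":-3}
    - {"dp":[-47,175,-40],"yaw":-3}
    - {"dp":[-47,175,-20],"yaw":-3}
    - {"dp":[-47,175,4],"yaw":-3}
    - {"dp":[-47,175,4],"yaw":-3}
    - {"dp":[-47,175,4],"yaw":-3}

```text
clock: 27.32
eef_pos: [419.1, -294.2, 39.4]
tcp_rot: [-3.141, 0.0, 0.099]
contact_force: [0.0, -0.4, -2.4]
opening: 0.182
grasp_force: 89.2
```

```bash
python3 - <<'E'
from h import *
c=r.get_calibration("wrist"); im=r.grab_frame("wrist"); cv2.imwrite("pics/w3.png",im[:,:,::-1])
sc=r.grab_frame("scene"); 
for c_ in blobs(im,(20,100,120),(32,255,255),300): print(cv2.boundingRect(c_))
cv2.imwrite("pics/w3b.png",np.hstack([cv2.resize(im,(400,300)),cv2.resize(sc[220:370,110:310],(400,300))])[:,:,::-1])
a=np.radians(5.6); J=lambda x,y=0:(523.8+x*np.cos(a)-y*np.sin(a),-284.8+x*np.sin(a)+y*np.cos(a))
plan((*J(-105),20.5,5.6),(*J(-40),20.5,5.6))
E
```

```text
(298, 133, 52, 193)
now [ 419.6 -294.6   40. ] 5.6 t 27.4 open 0.176 gf 89.2 F [-0.   0.6 -3. ]
[-0.3, 0.4, 19.5] yaw 0.0
[64.7, 0.4, 19.5] yaw 0.0
```

View pics/w3b.png

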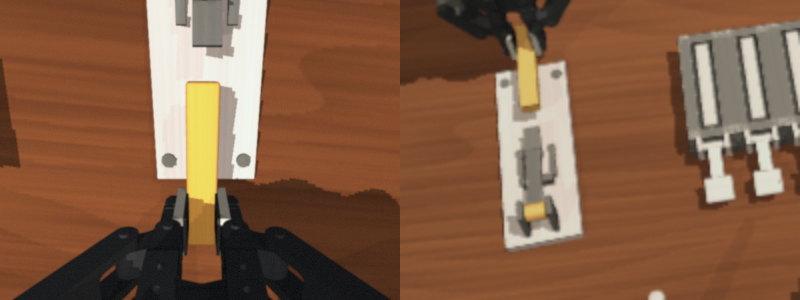

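```bash
python3 - <<'E'
from h import *
c=r.get_calibration("wrist"); im=cv2.imread("pics/w3.png")[:,:,::-1].copy(); s=r.sense(); a=s['tcp_rot'][2]
hsv=cv2.cvtColor(im,cv2.COLOR_RGB2HSV)
def lat(p,z): d=onz("wrist",p,z,c)-s['eef_pos']; return np.round([np.cos(a)*d[0]+np.sin(a)*d[1], np.sin(a)*d[0]-np.cos(a)*d[1]],1)
for row in(60,100,140,180,220,260):
    w=np.where((hsv[row,200:450,1]<45)&(hsv[row,200:450,2]>150))[0]+200; b=np.where((hsv[row,:,0]>19)&(hsv[row,:,0]<33)&(hsv[row,:,1]>120))[0]
    print(row,"plate",w[0],w[-1],lat((w[0],row),10),lat((w[-1],row),10), "bar", (lat((b[0],row),44.5),lat((b[-1],row),44.5)) if len(b)>10 else "")
E
```

```text
60 plate 238 422 [ 98.4 -32.3] [98.4 36.8] bar 
100 plate 241 419 [ 84.2 -32.1] [84.2 36.8] bar 
140 plate 243 416 [ 69.1 -32.3] [69.1 36.8] bar (array([71.9, -8.3]), array([71.9,  7.7]))
180 plate 246 413 [ 53.1 -32.1] [53.1 36.7] bar (array([59.2, -8.3]), array([59.2,  7.7]))
220 plate 248 411 [ 36.  -32.3] [36.  37.1] bar (array([45.7, -8.5]), array([45.7,  7.3]))
260 plate 251 408 [ 17.8 -32. ] [17.7 37.1] bar (array([31.3, -8.4]), array([31.3,  7.2]))
```

Emit:
carry_out:
  targets:
    - {"dp":[0,3,10],"yaw":0}
    - {"dp":[0,3,17],"yaw":0}
    - {"dp":[0,3,20],"yaw":0}
    - {"dp":[0,3,20],"yaw":0}

```text
clock: 27.92
eef_pos: [419.2, -297.6, 20.3]
tcp_rot: [-3.141, 0.0, 0.098]
contact_force: [-5.7, 2.0, 19.9]
opening: 0.179
grasp_force: 92.3
```

Emit:
carry_out:
  targets:
    - {"dp":[10,0,0],"yaw":0}
    - {"dp":[20,0,0],"yaw":0}
    - {"dp":[28,0,0],"yaw":0}
    - {"dp":[36,0,0],"yaw":0}
    - {"dp":[42,0,0],"yaw":0}
    - {"dp":[48,0,0],"yaw":0}
    - {"dp":[53,0,0],"yaw":0}
    - {"dp":[57,0,0],"yaw":0}
    - {"dp":[60,0,0],"yaw":0}
    - {"dp":[60,0,0],"yaw":0}

```text
clock: 29.18
eef_pos: [476.0, -291.5, 20.4]
tcp_rot: [-3.14, 0.005, 0.099]
contact_force: [-18.2, -1.1, 28.2]
opening: 0.178
grasp_force: 93.3
```

Emit:
carry_out:
  targets:
    - {"dp":[2,0,-0.5],"yaw":0}
    - {"dp":[4,0,-0.5],"yaw":0}
    - {"dp":[5,0,-0.5],"yaw":0}
    - {"dp":[6,0,-0.5],"yaw":0}

```text
clock: 29.68
eef_pos: [482.1, -290.9, 20.4]
tcp_rot: [-3.14, 0.005, 0.099]
contact_force: [-16.0, -2.0, 21.9]
opening: 0.178
grasp_force: 92.3
```

```bash
python3 - <<'E'
from h import *
c=r.get_calibration("wrist"); im=r.grab_frame("wrist"); cv2.imwrite("pics/w4.png",im[:,:,::-1])
sc=r.grab_frame("scene"); plan()
cv2.imwrite("pics/w4b.png",np.hstack([cv2.resize(im,(400,300)),cv2.resize(sc[240:340,140:240],(400,400))[:300]])[:,:,::-1])
E
```

```text
now [ 482.3 -290.9   20.4] 5.6 t 29.8 open 0.182 gf 92.3 F [-15.6  -1.   21.1]
```

View pics/w4b.png

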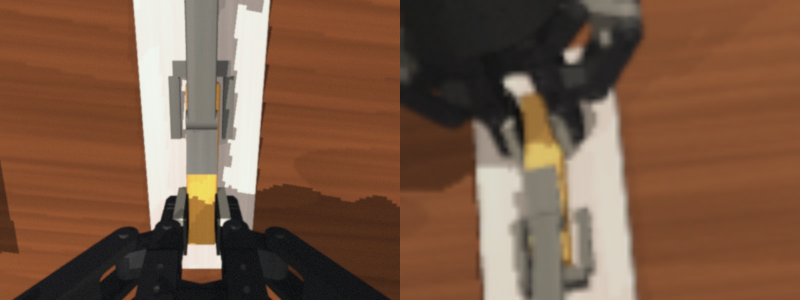

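The bar is under the finger and between the guides. Its front edge, at wrist row ~83, is just short of the stop at row ~70. I'll push on until the force jumps.

Emit:
carry_out:
  targets:
    - {"dp":[1,0,0],"yaw":0}
    - {"dp":[2,0,0],"yaw":0}
    - {"dp":[3,0,0],"yaw":0}
    - {"dp":[3,0,0],"yaw":0}

```text
clock: 30.28
eef_pos: [484.8, -290.7, 20.4]
tcp_rot: [-3.14, 0.006, 0.099]
contact_force: [-17.5, -2.3, 22.4]
opening: 0.18
grasp_force: 92.6
```

Emit:
carry_out:
  targets:
    - {"dp":[1,0,0],"yaw":0}
    - {"dp":[2,0,0],"yaw":0}
    - {"dp":[3,0,0],"yaw":0}
    - {"dp":[3,0,0],"yaw":0}

```text
clock: 30.78
eef_pos: [485.0, -290.6, 20.4]
tcp_rot: [-3.139, 0.01, 0.099]
contact_force: [-28.4, -7.8, 30.9]
opening: 0.181
grasp_force: 93.6
```

Emit:
carry_out:
  targets:
    - {"dp":[-2,0,-1],"yaw":0}
    - {"dp":[-2,0,-1],"yaw":0}

```text
clock: 31.02
eef_pos: [484.8, -290.5, 20.5]
tcp_rot: [-3.139, 0.007, 0.098]
contact_force: [-17.5, -5.3, 12.1]
opening: 0.173
grasp_force: 91.2
```

Emit:
carry_out:
  targets:
    - {"dp":[0,0,0],"yaw":0}
    - {"dp":[0,0,0],"yaw":0}
    - {"dp":[0,0,0],"yaw":0}
    - {"dp":[0,0,-10],"yaw":0}
    - {"dp":[-10,0,-50],"yaw":0}
    - {"dp":[-40,0,-90],"yaw":0}
    - {"dp":[-40,0,-100],"yaw":0}
    - {"dp":[-40,0,-100],"yaw":0}
  fingers: -0.3

```text
clock: 32.02
eef_pos: [450.2, -295.1, 121.8]
tcp_rot: [3.14, -0.002, 0.098]
contact_force: [0.2, 1.0, -0.2]
opening: 0.351
grasp_force: 0.0
```

```bash
python3 - <<'E'
from h import *
plan()
c=r.get_calibration("wrist"); im=r.grab_frame("wrist"); cv2.imwrite("pics/w5.png",im[:,:,::-1])
cv2.imwrite("pics/w5b.png",cv2.resize(im[0:330,220:440],None,fx=1.8,fy=1.8)[:,:,::-1])
hsv=cv2.cvtColor(im,cv2.COLOR_RGB2HSV)
for c_ in blobs(im,(20,100,120),(32,255,255),100):
    P=np.array([onz("wrist",p,24,c)[:2] for p in c_[:,0]],np.float32); print(cv2.boundingRect(c_),np.round(cv2.minAreaRect(P)[:2],1).tolist(),cv2.minAreaRect(P)[2])
    x,y,w,h=cv2.boundingRect(c_); a=np.radians(5.6)
    for p in((x+w/2,y),(x+w/2,y+h)):
        d=onz("wrist",p,24,c)[:2]-[523.8,-284.8]; print("jig",np.round([d@[np.cos(a),np.sin(a)],d@[-np.sin(a),np.cos(a)]],1))
E
```

```text
now [ 450.2 -295.1  121.8] 5.6 t 32.0 open 0.351 gf 0.0 F [ 0.2  1.  -0.2]
(306, 147, 29, 85) [[484.9, -289.7], [49.9, 16.3]] 4.867990493774414
jig [-14.2  -1.5]
jig [-64.7  -1.4]
```

View pics/w5b.png

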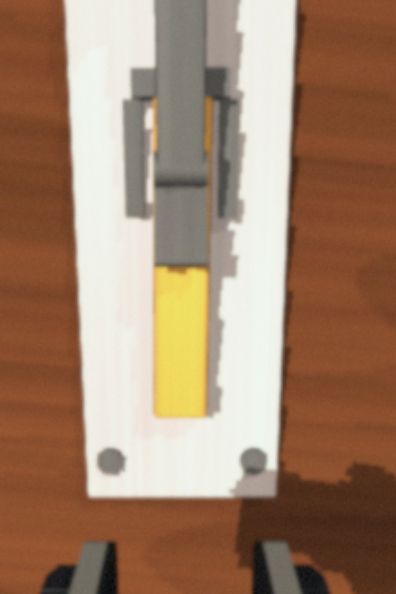

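The bar is home. Its front meets the stop (crop row 98), and its rear end reads jig x −64.7 against a nominal −65, with the finger lying on it. Now the lamp.

```bash
python3 - <<'E'
from h import *
plan((670,3,215,0))
E
```

```text
now [ 449.8 -294.7  120.8] 5.6 t 32.1 open 0.351 gf 0.0 F [-0.4  0.2 -0.2]
[248.2, -274.7, -94.2] yaw 5.6
```

Emit:
carry_out:
  targets:
    - {"dp":[0,0,-55],"yaw":0}
    - {"dp":[35,-38,-94],"yaw":5.6}
    - {"dp":[248,-275,-94],"yaw":5.6}
    - {"dp":[248,-275,-94],"yaw":5.6}
    - {"dp":[248,-275,-94],"yaw":5.6}
    - {"dp":[248,-275,-94],"yaw":5.6}
    - {"dp":[248,-275,-94],"yaw":5.6}
    - {"dp":[248,-275,-94],"yaw":5.6}
    - {"dp":[248,-275,-94],"yaw":5.6}
    - {"dp":[248,-275,-94],"yaw":5.6}
    - {"dp":[248,-275,-94],"yaw":5.6}
    - {"dp":[248,-275,-94],"yaw":5.6}
  fingers: 0

```text
clock: 33.58
eef_pos: [668.9, 2.4, 215.1]
tcp_rot: [3.142, -0.0, -0.001]
contact_force: [0.2, 0.1, -0.6]
opening: 0.499
grasp_force: 0.0
```

```bash
python3 - <<'E'
from h import *
plan((736.6,3,124,0))
c=r.get_calibration("wrist"); im=r.grab_frame("wrist"); cv2.imwrite("pics/w6.png",im[:,:,::-1])
np.save("w6c.npy",c,allow_pickle=True)
for c_ in blobs(im[:330],(0,0,0),(180,255,60),30):print("dark",cv2.boundingRect(c_),rect.__name__)
E
```

```text
now [668.9   2.4 215.1] -0.1 t 33.6 open 0.499 gf 0.0 F [ 0.2  0.1 -0.6]
[67.7, -0.7, 91.1] yaw -0.1
dark (225, 317, 17, 13) rect
dark (403, 316, 26, 14) rect
dark (370, 303, 21, 27) rect
dark (255, 302, 14, 28) rect
dark (602, 265, 38, 65) rect
dark (314, 113, 20, 46) rect
dark (132, 63, 24, 71) rect
```

View pics/w6.png

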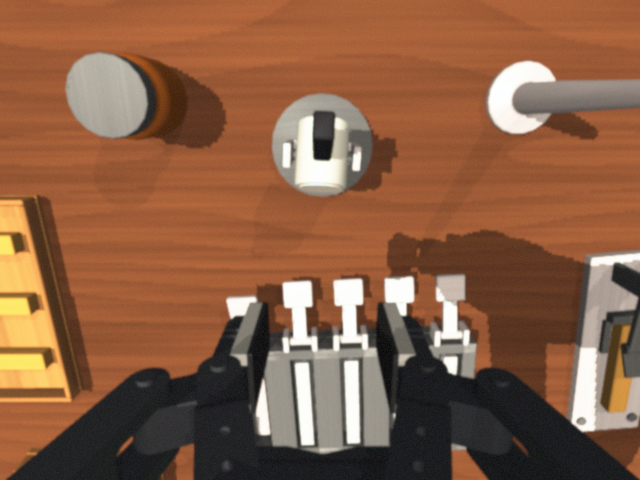

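```bash
python3 - <<'E'
from h import *
c=np.load("w6c.npy",allow_pickle=True).item()
print("foot",onz("wrist",(322,145),8,c),"yoke",onz("wrist",(288,154),75,c),onz("wrist",(357,157),75,c))
for z in(126,130): print("tabtop",onz("wrist",(324.5,119.5),z,c))
E
```

```text
foot [719.7641453    3.24886856   8.        ] yoke [719.98643845  26.12361989  75.        ] [717.95405823 -20.4337265   75.        ]
tabtop [743.86802839   1.81792062 126.        ]
tabtop [743.99549596   1.83935652 130.        ]
```

Emit:
carry_out:
  targets:
    - {"dp":[35,0,20],"yaw":3}
    - {"dp":[69,0,50],"yaw":3}
    - {"dp":[69,0,55],"yaw":3}
    - {"dp":[69,0,55],"yaw":3}
    - {"dp":[69,0,80],"yaw":3}
    - {"dp":[69,0,100],"yaw":3}
    - {"dp":[69,0,107],"yaw":3}
    - {"dp":[69,0,107],"yaw":3}
    - {"dp":[69,0,107],"yaw":3}

```text
clock: 34.75
eef_pos: [738.6, 3.3, 108.7]
tcp_rot: [-3.142, -0.001, -0.052]
contact_force: [0.4, 0.3, -0.5]
opening: 0.499
grasp_force: 0.0
```

Emit:
carry_out:
  targets:
    - {"dp":[0,0,0],"yaw":0}
    - {"dp":[0,0,0],"yaw":0}
    - {"dp":[0,0,0],"yaw":0}
    - {"dp":[0,0,0],"yaw":0}
    - {"dp":[0,0,0],"yaw":0}
  fingers: -1
  grip_force: 40

```text
clock: 35.38
eef_pos: [738.5, 2.4, 108.6]
tcp_rot: [3.14, -0.001, -0.052]
contact_force: [-0.3, -5.1, 3.7]
opening: 0.133
grasp_force: 40.9
```

```bash
python3 - <<'E'
from h import *
a=np.radians(58.2); e=np.array([719,3.3]); t=.135; s=np.array([-np.cos(a),-np.sin(a)])
plan((*(e+[-50*np.sin(t),0]),111,-3),(*(e+50*np.sin(t)*s),111,58.2))
print("contact torque",r.sense()['wrist_torque'])
E
```

```text
now [738.5   2.4 108.6] -3.0 t 35.4 open 0.133 gf 40.9 F [-0.3 -5.1  3.7]
[-26.3, 0.4, -2.4] yaw 0.0
[-22.8, 6.0, -2.4] yaw -61.2
contact torque [-0.90308597  0.13950793  0.20907395]
```

Emit:
carry_out:
  targets:
    - {"dp":[-7,0,-2],"yaw":0}
    - {"dp":[-14,0,-3.5],"yaw":0}
    - {"dp":[-20,0,-4.5],"yaw":0}
    - {"dp":[-27,0,-3.5],"yaw":0}
    - {"dp":[-27,0,-3.5],"yaw":0}

```text
clock: 36.0
eef_pos: [713.7, 3.5, 112.6]
tcp_rot: [3.14, -0.006, -0.052]
contact_force: [6.6, -6.0, 0.9]
opening: 0.134
grasp_force: 39.7
```

Emit:
carry_out:
  targets:
    - {"dp":[0,1,0],"yaw":-8}
    - {"dp":[0,2,0],"yaw":-16}
    - {"dp":[1,3,0],"yaw":-24}
    - {"dp":[1,4,0],"yaw":-32}
    - {"dp":[2,5,0],"yaw":-40}
    - {"dp":[2.5,5.5,0],"yaw":-48}
    - {"dp":[3,6,0],"yaw":-55}
    - {"dp":[3.5,6.5,0],"yaw":-61}
    - {"dp":[3.5,6.5,0],"yaw":-61}
    - {"dp":[3.5,6.5,0],"yaw":-61}

```text
clock: 37.25
eef_pos: [715.9, -0.9, 112.6]
tcp_rot: [3.139, -0.003, 1.01]
contact_force: [2.8, 2.6, 5.5]
opening: 0.134
grasp_force: 40.4
```

```bash
python3 - <<'E'
from h import *
plan(); print(r.sense()['wrist_torque'])
E
```

```text
now [715.9  -0.9 112.6] 57.9 t 37.2 open 0.134 gf 40.4 F [2.8 2.6 5.5]
[ 0.85312004 -0.58165379  0.15587415]
```

Emit:
carry_out:
  targets:
    - {"dp":[-2,0,0],"yaw":-0.5}
    - {"dp":[-2.5,0,0],"yaw":-0.5}
    - {"dp":[-2.5,0,0],"yaw":-0.5}

```text
clock: 37.62
eef_pos: [715.2, -2.3, 112.5]
tcp_rot: [3.139, -0.005, 1.019]
contact_force: [6.2, 7.0, 2.1]
opening: 0.134
grasp_force: 39.9
```

Emit:
carry_out:
  targets:
    - {"dp":[0,0,0],"yaw":0}
    - {"dp":[0,0,0],"yaw":0}
    - {"dp":[0,0,0],"yaw":0}
    - {"dp":[0,0,0],"yaw":0}
    - {"dp":[0,0,-40],"yaw":0}
    - {"dp":[0,0,-100],"yaw":0}
    - {"dp":[-60,0,-120],"yaw":0}
    - {"dp":[-80,0,-120],"yaw":0}
    - {"dp":[-80,0,-120],"yaw":0}
  fingers: 0

```text
clock: 38.75
eef_pos: [670.3, -73.4, 231.0]
tcp_rot: [-3.141, 0.0, 1.019]
contact_force: [0.2, 0.0, -1.1]
opening: 0.504
grasp_force: 0.0
```

```bash
python3 - <<'E'
from h import *
plan()
c=r.get_calibration("wrist"); im=r.grab_frame("wrist"); np.save("w7c.npy",c,allow_pickle=True); cv2.imwrite("pics/w7.png",im[:,:,::-1])
sc=r.grab_frame("scene"); cv2.imwrite("pics/s7.png",sc[:,:,::-1])
o=np.hstack([cv2.resize(im[40:265,200:500],(400,300)),cv2.resize(sc[330:405,300:400],(400,300),interpolation=cv2.INTER_CUBIC)]); cv2.imwrite("pics/l7.png",cv2.resize(o,(800,300))[:,:,::-1])
E
```

```text
now [670.3 -73.4 231. ] 58.4 t 38.8 open 0.504 gf 0.0 F [ 0.2  0.  -1.1]
```

View pics/l7.png

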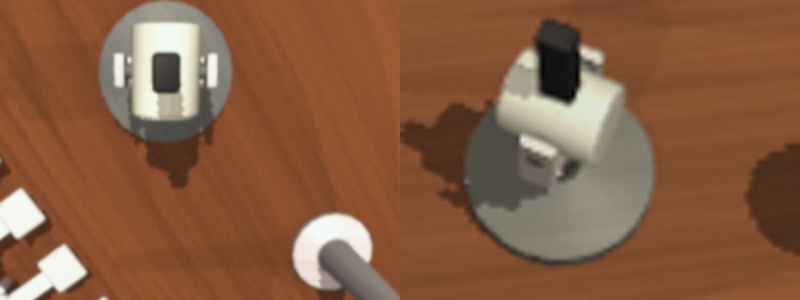

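Both views show the barrel swung towards the jig, with the tab nearly upright at wrist-crop (166,72). Now to compute the aim.

```bash
python3 - <<'E'
from h import *
c=np.load("w7c.npy",allow_pickle=True).item()
f=onz("wrist",(324.5,94),8,c);L=onz("wrist",(289.25,92.5),75,c);R=onz("wrist",(359,92.5),75,c);T=onz("wrist",(324.5,94),134.4,c)
print("foot",f,"yokemid",(L+R)/2,"tab",T); v=R-L; print("swivel",np.degrees(np.arctan2(v[0],-v[1]))) 
for p in(f,(L+R)/2,np.array([719,3.3])): print(np.round((T[:2]-p[:2])@[-np.cos(1.016),-np.sin(1.016)],1))
# scene+wrist triangulation of tab top
ps=(300+559/4,330+31/4)
o1,d1=ray("wrist",(324.5,94),c);o2,d2=ray("scene",ps); s=np.linalg.lstsq(np.c_[d1,-d2],o2-o1,rcond=None)[0];a,b=o1+d1*s[0],o2+d2*s[1];print("tri",a,b)
n=np.array([539,-285,24]);e=np.array([719,3.3,70]);d=n-e;print("need swivel",np.degrees(np.arctan2(-d[1],-d[0])),"tilt",np.arctan2(-d[2],np.hypot(*d[:2])))
E
```

```text
foot [719.52838742   3.92126027   8.        ] yokemid [718.7151507    3.54654193  75.        ] tab [717.46328157   1.41670033 134.4       ]
swivel 58.39190533643897
3.2
2.5
2.4
tri [ 7.15906738e+02 -4.71075305e-01  2.29672162e+02] [783.18292295 132.64380155 233.40892341]
need swivel 58.02142057902979 tilt 0.13452535569836457
```

```bash
python3 - <<'E'
from h import *
c=np.load("w7c.npy",allow_pickle=True).item()
im=cv2.imread("pics/w7.png")[:,:,::-1].copy(); s=im[60:140,290:360].copy()
for c_ in blobs(s,(0,0,0),(180,255,75),60):
    print(cv2.boundingRect(c_+[290,60])); m=cv2.minAreaRect(c_+[290,60]); print(m)
    p=m[0]; T=onz("wrist",p,134.6,c); print("tab",T,(T[:2]-[719,3.4])@[-np.cos(1.016),-np.sin(1.016)])
    ps=(300+(559-400)/4,330+31/4); print("tri",*[np.round(q,1) for q in (lambda o1,d1,o2,d2:(lambda s:(o1+d1*s[0],o2+d2*s[1]))(np.linalg.lstsq(np.c_[d1,-d2],o2-o1,rcond=None)[0]))(*ray("wrist",p,c),*ray("scene",ps))])
E
```

```text
(315, 81, 19, 28)
((324.0, 94.5), (27.0, 18.0), 90.0)
tab [717.09656298   1.33772709 134.6       ] 2.7556218295869974
tri [717.1   1.3 135.4] [717.2   2.2 135.4]
```

```bash
python3 - <<'E'
from h import *
plan((717.8,1.5,170,58),(717.8,1.5,112,58))
E
```

```text
now [671.1 -71.8 230.4] 58.5 t 38.9 open 0.504 gf 0.0 F [ 0.1 -0.   0.3]
[86.9, 1.5, 60.4] yaw 0.5
[86.9, 1.5, 118.4] yaw 0.5
```

Emit:
carry_out:
  targets:
    - {"dp":[45,1,20],"yaw":0.5}
    - {"dp":[86,1,50],"yaw":0.5}
    - {"dp":[86,1,60],"yaw":0.5}
    - {"dp":[86,1,60],"yaw":0.5}
    - {"dp":[86,1,90],"yaw":0.5}
    - {"dp":[86,1,112],"yaw":0.5}
    - {"dp":[86,1,118],"yaw":0.5}
    - {"dp":[86,1,118],"yaw":0.5}
    - {"dp":[86,1,118],"yaw":0.5}

```text
clock: 39.98
eef_pos: [717.6, 0.4, 114.4]
tcp_rot: [3.14, -0.001, 1.012]
contact_force: [0.0, 0.1, -0.0]
opening: 0.498
grasp_force: 0.0
```

Emit:
carry_out:
  targets:
    - {"dp":[0,0,0],"yaw":0}
    - {"dp":[0,0,0],"yaw":0}
    - {"dp":[0,0,0],"yaw":0}
    - {"dp":[0,0,0],"yaw":0}
    - {"dp":[0,0,0],"yaw":0}
  fingers: -1

```text
clock: 40.6
eef_pos: [717.1, 0.7, 114.0]
tcp_rot: [3.141, -0.0, 1.013]
contact_force: [-1.4, 0.7, 4.9]
opening: 0.133
grasp_force: 41.7
```

Emit:
carry_out:
  targets:
    - {"dp":[-2,0,0],"yaw":0}
    - {"dp":[-4,0,0],"yaw":0}
    - {"dp":[-6,0,0],"yaw":0}
    - {"dp":[-6,0,0],"yaw":0}
    - {"dp":[-6,0,0],"yaw":0}

```text
clock: 41.22
eef_pos: [715.0, -2.8, 113.8]
tcp_rot: [3.141, -0.003, 1.012]
contact_force: [2.8, 6.7, 1.4]
opening: 0.133
grasp_force: 41.3
```

Emit:
carry_out:
  targets:
    - {"dp":[0,0,0],"yaw":0}
    - {"dp":[0,0,0],"yaw":0}
    - {"dp":[0,0,0],"yaw":0}
    - {"dp":[0,0,0],"yaw":0}
    - {"dp":[0,0,-40],"yaw":0}
    - {"dp":[0,0,-100],"yaw":0}
    - {"dp":[-60,0,-120],"yaw":0}
    - {"dp":[-80,0,-120],"yaw":0}
    - {"dp":[-80,0,-120],"yaw":0}
    - {"dp":[-80,0,-120],"yaw":0}
  fingers: 0

```text
clock: 42.48
eef_pos: [671.4, -71.8, 232.3]
tcp_rot: [-3.14, 0.0, 1.012]
contact_force: [-0.3, 0.7, -0.1]
opening: 0.501
grasp_force: 0.0
```

```bash
cat > chk.py <<'E'
from h import *
plan()
c=r.get_calibration("wrist"); im=r.grab_frame("wrist"); cv2.imwrite("pics/w8.png",im[:,:,::-1]); s=im[50:150,280:370].copy()
for c_ in blobs(s,(0,0,0),(180,255,75),60):
    m=cv2.minAreaRect(c_+[280,50]); print(m); T=onz("wrist",m[0],134.4,c); d=T[:2]-[719,3.4]; print("tab",np.round(T,1),"along",d@[-np.cos(1.016),-np.sin(1.016)],"across",d@[np.sin(1.016),-np.cos(1.016)])
for c_ in blobs(s,(0,0,205),(180,70,255),20): print("white",cv2.boundingRect(c_+[280,50]))
E
python3 chk.py
```

```text
now [671.4 -71.8 232.3] 58.0 t 42.5 open 0.501 gf 0.0 F [-0.3  0.7 -0.1]
((323.0, 103.0), (32.0, 18.0), 90.0)
tab [ 7.159e+02 -7.000e-01  1.344e+02] along 5.103168548207138 across -0.4774200851461388
white (285, 84, 7, 24)
white (355, 83, 7, 25)
white (301, 62, 46, 70)
```

```bash
python3 - <<'E'
from h import *
sc=r.grab_frame("scene"); top=r.grab_frame("top"); cv2.imwrite("pics/s8.png",sc[:,:,::-1])
im=cv2.imread("pics/w8.png")
W=cv2.resize(im[50:150,280:380],(400,400),interpolation=cv2.INTER_CUBIC);S=cv2.resize(sc[320:400,300:380],(400,400),interpolation=cv2.INTER_CUBIC)[:,:,::-1]
cv2.imwrite("pics/l8.png",np.vstack([np.hstack([W,S])]))
K=1.013; e=np.array([719,3.4,70]); s=np.array([-np.cos(K),-np.sin(K),0])
for t in(0,.05,.1,.15,.2): print(t,"scene tabtop",proj("scene",[e+65*np.sin(t)*s+[0,0,65*np.cos(t)]]), "lens", proj("scene",[e+22*np.cos(t)*s-[0,0,22*np.sin(t)]]))
tr=top[130:300,100:520].copy()
for c in blobs(tr,(15,60,150),(23,200,255),1500): print("tray",rect("top",c+[100,130],22))
cv2.imwrite("pics/t8.png",cv2.resize(top[80:300,120:520],None,fx=2,fy=2)[:,:,::-1])
E
```

```text
0 scene tabtop [[340.65728675 338.81713546]] lens [[328.25991865 351.46553021]]
0.05 scene tabtop [[338.79022292 338.05656416]] lens [[328.27744271 351.75842324]]
0.1 scene tabtop [[336.9308263  337.34649346]] lens [[328.32436516 352.06271417]]
0.15 scene tabtop [[335.08448924 336.68881644]] lens [[328.40049297 352.3776299 ]]
0.2 scene tabtop [[333.25652274 336.08523862]] lens [[328.50556462 352.70237616]]
tray [5.741e+02 3.077e+02 2.067e+02 1.054e+02 1.000e-01]
tray [ 531.5 -233.8  293.1   67.9   12.9]
```

View pics/l8.png

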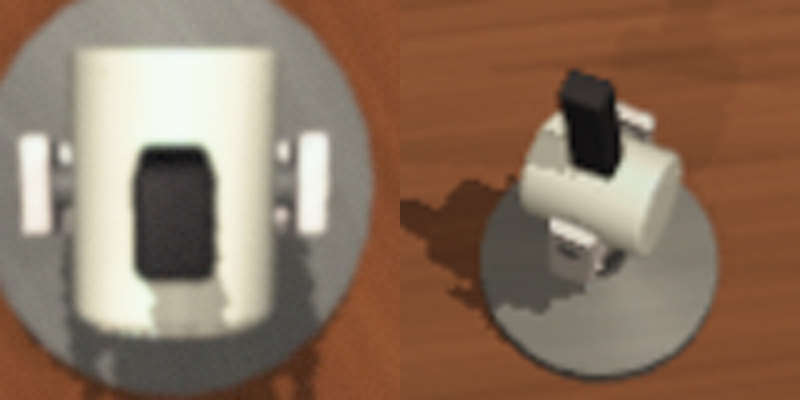

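View pics/t8.png

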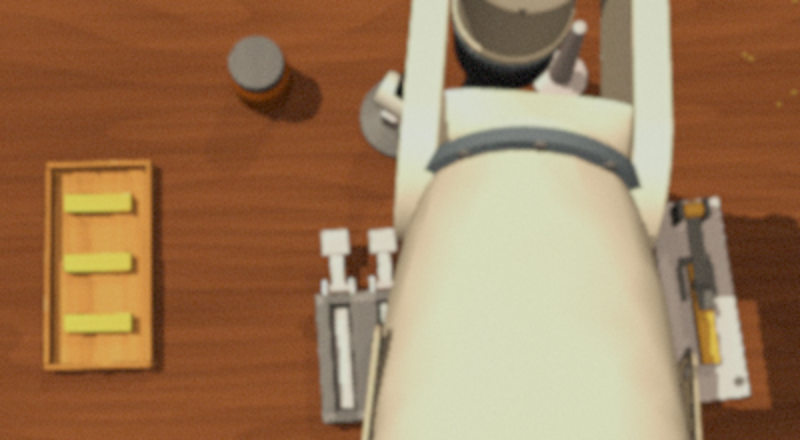

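The top view shows the three bars in the tray and the long bar on the jig. The lamp tilt reads about 0.09–0.10 rad in both views, and 0.135 is needed. One more small nudge.

Emit:
carry_out:
  targets:
    - {"dp":[45,0,20],"yaw":0}
    - {"dp":[80,0,50],"yaw":0}
    - {"dp":[80,0,60],"yaw":0}
    - {"dp":[80,0,60],"yaw":0}
    - {"dp":[80,0,90],"yaw":0}
    - {"dp":[80,0,112],"yaw":0}
    - {"dp":[80,0,120],"yaw":0}
    - {"dp":[80,0,120],"yaw":0}
    - {"dp":[80,0,120],"yaw":0}

```text
clock: 43.75
eef_pos: [714.4, -4.7, 114.3]
tcp_rot: [3.14, -0.001, 1.012]
contact_force: [-0.6, -0.1, 0.1]
opening: 0.494
grasp_force: 0.0
```

Emit:
carry_out:
  targets:
    - {"dp":[0,0,0],"yaw":0}
    - {"dp":[0,0,0],"yaw":0}
    - {"dp":[0,0,0],"yaw":0}
    - {"dp":[0,0,0],"yaw":0}
    - {"dp":[0,0,0],"yaw":0}
  fingers: -1

```text
clock: 44.38
eef_pos: [714.0, -4.4, 114.1]
tcp_rot: [3.141, -0.0, 1.013]
contact_force: [-2.1, 0.6, 6.3]
opening: 0.13
grasp_force: 41.7
```

Emit:
carry_out:
  targets:
    - {"dp":[-2,0,0],"yaw":0}
    - {"dp":[-4,0,0],"yaw":0}
    - {"dp":[-4,0,0],"yaw":0}
    - {"dp":[-4,0,0],"yaw":0}

```text
clock: 44.88
eef_pos: [712.8, -6.3, 113.8]
tcp_rot: [3.141, -0.003, 1.012]
contact_force: [2.2, 7.3, 1.7]
opening: 0.131
grasp_force: 41.2
```

Emit:
carry_out:
  targets:
    - {"dp":[0,0,0],"yaw":0}
    - {"dp":[0,0,0],"yaw":0}
    - {"dp":[0,0,0],"yaw":0}
    - {"dp":[0,0,0],"yaw":0}
    - {"dp":[0,0,-40],"yaw":0}
    - {"dp":[0,0,-100],"yaw":0}
    - {"dp":[-60,0,-120],"yaw":0}
    - {"dp":[-76,0,-120],"yaw":0}
    - {"dp":[-76,0,-120],"yaw":0}
    - {"dp":[-76,0,-120],"yaw":0}
  fingers: 0

```text
clock: 46.12
eef_pos: [671.5, -71.6, 232.2]
tcp_rot: [-3.14, 0.0, 1.013]
contact_force: [0.6, -0.6, -1.0]
opening: 0.497
grasp_force: 0.0
```

```bash
python3 - <<'E'
import chk
from h import *
sc=r.grab_frame("scene"); im=cv2.imread("pics/w8.png")
W=cv2.resize(im[50:150,280:380],(400,400),interpolation=cv2.INTER_CUBIC);S=cv2.resize(sc[320:400,300:380],(400,400),interpolation=cv2.INTER_CUBIC)[:,:,::-1]
cv2.imwrite("pics/l9.png",np.hstack([W,S]))
c=r.get_calibration("wrist"); K=1.013; e=np.array([719,3.4,70]); s=np.array([-np.cos(K),-np.sin(K),0])
for t in(.05,.1,.15,.2):
    P=e+65*np.sin(t)*s+[0,0,65*np.cos(t)]; q=cv2.projectPoints(P.reshape(1,3),c['rvec'],c['tvec'],cal("wrist",c)[0],None)[0].ravel(); print(t,"l9 wrist",np.round((q-[280,50])*4),"l9 scene",np.round((proj("scene",[P])[0]-[300,320])*5+[400,0]))
E
```

```text
now [671.5 -71.6 232.2] 58.0 t 46.1 open 0.497 gf 0.0 F [ 0.6 -0.6 -1. ]
((323.5, 106.0), (34.0, 19.0), 90.0)
tab [715.3  -2.  134.4] along 6.480125317763634 across -0.29705128231256317
white (355, 84, 7, 24)
white (285, 84, 7, 24)
white (301, 63, 46, 70)
0.05 l9 wrist [177. 201.] l9 scene [594.  90.]
0.1 l9 wrist [177. 226.] l9 scene [585.  87.]
0.15 l9 wrist [177. 251.] l9 scene [575.  83.]
0.2 l9 wrist [176. 275.] l9 scene [566.  80.]
```

View pics/l9.png

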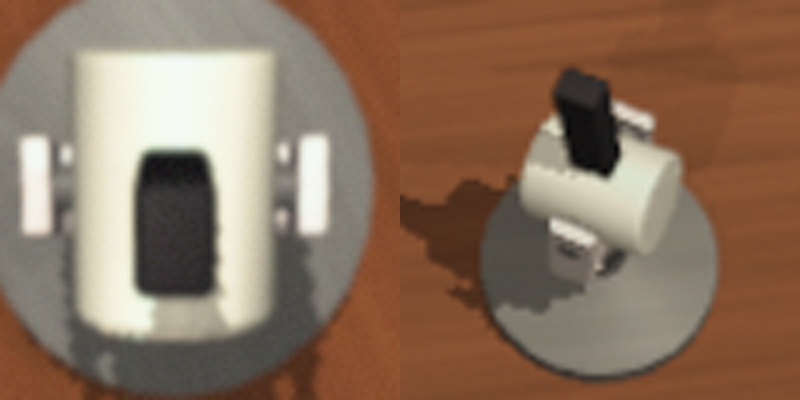

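In both views the tab top, at (175,240) in the wrist crop and (582,86) in the scene crop, matches a tilt of about 0.12 rad. That puts the beam within about 5 mm of the nose. Handing in.

```bash
python3 -c "
from rig import r
print(r.sign_off())"
```

```text
the job is handed in; nothing more can be done
None
```

I handed the job in at about 46 s with everything in place by the camera checks, but no verdict came back: three short bars flat in the smaller tray, the long bar home under the finger, the lamp aimed about 5 mm from its nose, and the jar and mandrel untouched.

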